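Swap two wide jars between their spring-clip stands

ROBOT

A 6-joint arm with a two-finger parallel gripper is mounted at the origin on a cart in front of the work surface, level with it; the furniture and walls round the work are solid. World frame = base frame: x ahead of the robot, y to its left, z up, the work surface at z = 0. Lengths are in m, angles in degrees, forces in N, time in s.
With the tool pointing down it reaches from about 0.35 to 0.875 m from the base axis. Payload 4.2 kg.
Tool frame: the origin (TCP) lies midway between the tips of the shut fingers; the grasp point (between the pads) lies r.grasp_offset behind it (r.grasp_offset is the distance from the TCP to the grasp point, in m); z points along the fingers, y is the direction in which the jaws open and shut (so a half turn about z gives the same grasp; the last joint's range is limited). The gripper opens to 87 mm and grips with 3 to 60 N. Pads are 19 mm wide; open, the fingers measure 117 mm over their backs; the gripper's body (75 mm by 190 mm) begins 51 mm behind the grasp point.
Start: joints at [89.015, 22.042, 0.453, 0, -68.411, -14.817], TCP at [0.17, 0.601, 0.223] pointing down, gripper open.
Joint ranges: [-179.83, 179.83], [-69.29, 118.12], [-61.27, 80.66], [-181.25, 117.63], [-171.15, -9.14], [-177.46, 177.46]. Speed limits (degrees/s): [159.86, 159.86, 180, 180, 180, 180].

INTERFACE

Orientations are given as a 3x3 rotation matrix whose columns are the frame's x, y, z axes.
In Python, from station import sense, optics, r gives the robot as it stands. The module is installed in compiled form; this text tells all that it offers.
- The arm moves only by the tool servo_tool, never from a script. Its argument "deltas" is a list of rows, each an object with "slide": the shift along the tool's x, y, z in units of 25 mm (1.0 is 25 mm), a list of three; "spin": the turn about the tool's z in units of 8 degrees (1.0 is 8 degrees). A call has 1 to 10 rows; each row shifts and turns the pose as measured when the row begins, along the tool's axes as they then stand; what a row does not reach is not made up. A row lasts 1/10 s, in which the tool goes at most 50 mm and 8.59 degrees, less where a joint would pass 70% of its speed; a pose out of reach is approached as far as the arm can. A call is refused whole if a number of a shift passes 1 or a number of a turn 1, either way. A call with a gripper value outside its range is refused whole. "gripper" is the closure in counts, from 0 (fully open) to 255 (shut), set as the call begins (left out, the last holds). The fingers move at their own pace and stop on an object; the grip force is fixed at half the most. Time passes only in rows, so rows that do not move let the fingers close. It gives the time, the measured TCP pose, the force and the opening at its end, in the units of the state.
- sense(): the state, without advancing time (a new reading comes with each control period).
- optics.capture(name): name is "scene" or "side" or "wrist"; returns a dict with "frame" (384x512x3 uint8, red, green, blue), "camera_matrix" (3x3 intrinsics, pixels), "k1" (the pictures are not rectified: a ray, as slopes to the right and down, at radius r is drawn at 1 + k1 r^2 times it, then the intrinsics apply), "eye" and "rotation" of the camera in the world. Camera axes: x right, y down, z forward; pixel columns grow to the right and rows downward; lengths in m; the calibration is good to about 2 mm. A picture is of the moment at which its call begins. There is no depth.
- r.finish_job(): hands the job in, once; it reports no verdict.
The state is a dict: "time_s": time; "joints": joint angles; "joint_velocities": joint speeds; "effort": joint torques, N m; "tcp_pos": TCP position; "ee_rot": TCP orientation; "wrist_force": force on the tool from outside, world axes, zero at the start; "moment": the same for the moment, N m; "gripper_width": opening from 0.0 (shut) to 1.0 (fully open).
Only numpy, scipy, OpenCV 4.12 (cv2) and the standard library are available. Lean on these libraries where they do the work, as an engineer would, in place of code of your own. Each camera call takes 0.05 s, during which the arm holds its last target.

TASK

The squat jar and the tall jar are in each other's spring-clip stands: swap them, so that each ends up in the stand the other came from, pushed past the clip arms and fully home against both back posts. They are too wide to grip, so slide them along the table without lifting or tipping them, and press each one home by feel with about 10 N, never ramming the glass against a stand. Leave the vials, dropper bottle, dish and beaker where they are.

Things in the scene. Friction and masses are not known exactly. Their poses are not given: they have to be found in the camera images.
- squat_jar: Squat clear jar with wide screwed-on lid: 90 mm lid diameter, glass body 84 mm, 69 mm high, about 0.2 kg. Origin: centre of its underside, z up. The lid (53 to 69 mm height) stands out furthest and is what a stand's rollers and posts touch. Too wide to grip across with an 85 mm gripper.
- tall_jar: Taller straight glass jar with pebbles in it and a grey metal lid: 90 mm diameter, 87 mm high, about 0.3 kg. Origin: centre of its underside, z up. Too wide to grip across with an 85 mm gripper.
- cradle_a: Spring-clip jar stand A (two identical ones), 165 x 132 x 72 mm, fixed to the table, mouth roughly towards the robot. Origin: on the table under the axis of a jar that is fully home; own +x points from mouth to back, z up. The jar stands on the bare table against two upright steel back posts, 12 mm thick and 70 mm high, at own (36, +-36) mm, on wooden feet 8 mm high.
- cradle_b: Spring-clip jar stand B (two identical ones), 165 x 132 x 72 mm, fixed to the table, mouth roughly towards the robot. Origin: on the table under the axis of a jar that is fully home; own +x points from mouth to back, z up. The jar stands on the bare table against two upright steel back posts, 12 mm thick and 70 mm high, at own (36, +-36) mm, on wooden feet 8 mm high.
- cradle_a_seat (a point): On the table, the point where the axis of either jar stands when it is fully home in stand A, touching both back posts (the stand's origin).
- cradle_a_mouth (a point): On the table 120 mm in front of the seat of stand A, on its middle line: a jar centred here is clear of the stand and lined up to go in.
- cradle_b_seat (a point): On the table, the point where the axis of either jar stands when it is fully home in stand B, touching both back posts (the stand's origin).
- cradle_b_mouth (a point): On the table 120 mm in front of the seat of stand B, on its middle line: a jar centred here is clear of the stand and lined up to go in.
- cradle_a_back (a point): On the table in the middle of the open space behind a jar in stand A, at own (62, 0) mm: fingers can come down here. The space is 60 mm wide between the feet (own y -30 to 30) and runs from the jar's wall at own x 45 to a crossbar 12 mm high at own x 80.
- cradle_a_clip (a point): Midway between the two black upright rollers (14 mm thick, at own (-26, +-46) mm) on the sprung side arms of stand A, 61 mm above the table. The arms (53 to 69 mm height, pivots at own (45, +-60)) give way sideways: a jar is forced between the rollers with about 4 to 8 N in or out, and they close again in front of a jar that is home.
- cradle_b_back (a point): On the table in the middle of the open space behind a jar in stand B, at own (62, 0) mm: fingers can come down here. The space is 60 mm wide between the feet (own y -30 to 30) and runs from the jar's wall at own x 45 to a crossbar 12 mm high at own x 80.
- cradle_b_clip (a point): Midway between the two black upright rollers (14 mm thick, at own (-26, +-46) mm) on the sprung side arms of stand B, 61 mm above the table. The arms (53 to 69 mm height, pivots at own (45, +-60)) give way sideways: a jar is forced between the rollers with about 4 to 8 N in or out, and they close again in front of a jar that is home.
- vial: Capped sample vial, 25 mm diameter, 57 mm high, standing between the stands. A bystander. Origin: centre of its underside.
- vial_front: Capped sample vial, 25 mm diameter, 57 mm high, standing near the front edge on the right. A bystander. Origin: centre of its underside.
- dropper: Brown dropper bottle, 29 mm diameter, 96 mm high, standing on the left. A bystander. Origin: centre of its underside.
- dish: Clear open dish with specks in it, 92 mm diameter, 14 mm high, on the right. A bystander. Origin: centre of its underside.
- beaker: Clear plastic beaker, 65 mm diameter, 65 mm high, standing at the back. A bystander. Origin: centre of its underside.
Things that resemble listed ones, but are neither listed nor needed, are in the scene too. Leave any orange look-alike of the squat_jar alone.

How it is judged (in metres and radians):
On the way, in this order (a step that is already met when the one before it is completed fails the run):
1. one jar has been pressed home against the posts of the other's stand so that at least 4 N reaches the stand (((horizontal distance between squat_jar and cradle_a_seat below 0.004 m and distance of squat_jar from where it was at the start of the episode above 0.12 m and contact force between squat_jar and cradle_a above 4 N) or (horizontal distance between squat_jar and cradle_b_seat below 0.004 m and distance of squat_jar from where it was at the start of the episode above 0.12 m and contact force between squat_jar and cradle_b above 4 N) or (horizontal distance between tall_jar and cradle_a_seat below 0.004 m and distance of tall_jar from where it was at the start of the episode above 0.12 m and contact force between tall_jar and cradle_a above 4 N) or (horizontal distance between tall_jar and cradle_b_seat below 0.004 m and distance of tall_jar from where it was at the start of the episode above 0.12 m and contact force between tall_jar and cradle_b above 4 N))), for 0.02 s.
2. with that jar home, the other jar has been pressed home in the remaining stand so that at least 4 N reaches the stand ((((horizontal distance between squat_jar and cradle_a_seat below 0.004 m and distance of squat_jar from where it was at the start of the episode above 0.12 m and contact force between squat_jar and cradle_a above 4 N) and horizontal distance between tall_jar and cradle_b_seat below 0.004 m and distance of tall_jar from where it was at the start of the episode above 0.12 m) or ((horizontal distance between squat_jar and cradle_b_seat below 0.004 m and distance of squat_jar from where it was at the start of the episode above 0.12 m and contact force between squat_jar and cradle_b above 4 N) and horizontal distance between tall_jar and cradle_a_seat below 0.004 m and distance of tall_jar from where it was at the start of the episode above 0.12 m) or ((horizontal distance between tall_jar and cradle_a_seat below 0.004 m and distance of tall_jar from where it was at the start of the episode above 0.12 m and contact force between tall_jar and cradle_a above 4 N) and horizontal distance between squat_jar and cradle_b_seat below 0.004 m and distance of squat_jar from where it was at the start of the episode above 0.12 m) or ((horizontal distance between tall_jar and cradle_b_seat below 0.004 m and distance of tall_jar from where it was at the start of the episode above 0.12 m and contact force between tall_jar and cradle_b above 4 N) and horizontal distance between squat_jar and cradle_a_seat below 0.004 m and distance of squat_jar from where it was at the start of the episode above 0.12 m))), for 0.02 s.
At the end, for the whole second after the job is handed in: Each jar stands upright on the table, at rest, in the stand that the other jar occupied at the start, its axis within 4 mm of that stand's seat point (touching both back posts) (((horizontal distance between squat_jar and cradle_a_seat below 0.004 m and horizontal distance between tall_jar and cradle_b_seat below 0.004 m) or (horizontal distance between squat_jar and cradle_b_seat below 0.004 m and horizontal distance between tall_jar and cradle_a_seat below 0.004 m)) and distance of each of squat_jar, tall_jar from where it was at the start of the episode above 0.12 m and angle between each of squat_jar, tall_jar's own z axis and vertical below 0.05 rad and height (world z) of each of squat_jar, tall_jar below 0.004 m and linear speed of each of squat_jar, tall_jar below 0.01 m/s).
It fails at once if a jar is lifted more than 15 mm or tipped more than about 17 degrees (height (world z) of any of squat_jar, tall_jar above 0.015 m or angle between any of squat_jar, tall_jar's own z axis and vertical above 0.3 rad).
It fails at once if a jar is rammed against a stand (over 30 N) (contact force between any of squat_jar, tall_jar and cradle_a above 30 N or contact force between any of squat_jar, tall_jar and cradle_b above 30 N).
It fails at once if a vial, the dropper bottle, the dish or the beaker is moved more than 25 mm or knocked over (distance of any of vial, vial_front, dropper, dish, beaker from where it was at the start of the episode above 0.025 m or angle between any of vial, vial_front, dropper, dish, beaker's own z axis and vertical above 0.5 rad).
It also fails if it takes over 72 s, if anything falls off the work surface, if the arm or the gripper's body presses on something with over 40 N, if the wrist force passes 120 N, or if a joint passes its speed limit or range.

## Working session

There is one attempt and no reset: what is moved stays moved. The work goes in short steps, Python scripts to look and compute and a tool call to move; the robot and the scene stay as the last step left them, time stands still between calls to the robot, and variables do not carry over. Pictures are saved under pics/ and viewed, and the job is handed in when it is done.

Besides the shell and the picture viewer there is one more tool, called after "Emit:" by a JSON object that holds its "op" and its "data", one argument or row to a line. servo_tool: Moves the arm, as the interface text tells. Its arguments: {"type":"object","properties":{"deltas":{"type":"array"},"gripper":{"type":"number"}},"required":["deltas"]}

```bash
mkdir -p pics; ls; cat > h.py <<'E'
import numpy as np, cv2
from station import sense, optics, r
def cap(name,fn):
    c=optics.capture(name); cv2.imwrite('pics/'+fn+'.png',c['frame'][:,:,::-1]); np.save('pics/'+fn+'.npy',c,allow_pickle=True); return c
def load(fn): return np.load('pics/'+fn+'.npy',allow_pickle=True).item()
def ray(c,u,v):
    K=np.array(c['camera_matrix']); d=np.array([c['k1'],0,0,0,0],float)
    p=cv2.undistortPoints(np.array([[[u,v]]],float),K,d)[0,0]
    return np.array(c['eye']),np.array(c['rotation'])@np.array([p[0],p[1],1])
def onz(c,u,v,z):
    e,d=ray(c,u,v); return e+d*(z-e[2])/d[2]
def proj(c,P):
    P=np.atleast_2d(P); R=np.array(c['rotation']); q=(P-np.array(c['eye']))@R
    s=q[:,:2]/q[:,2:]; r2=(s**2).sum(1,keepdims=True); s=s*(1+c['k1']*r2)
    K=np.array(c['camera_matrix']); return s@K[:2,:2].T+K[:2,2]
E
python3 - <<'E'
from h import *
for n in ['scene','side','wrist']:
    c=cap(n,n+'0'); print(n,c['eye'],c['rotation'],c['camera_matrix'],c['k1'])
print(sense(), r.grasp_offset)
E
```

```text
pics
scene [0.24103551 0.64893648 0.71198283] [[-0.85692347 -0.3762461   0.35230816]
 [-0.51534601  0.61208549 -0.59980817]
 [ 0.01003278 -0.6955503  -0.71840735]] [[358.81804055   0.         257.89661332]
 [  0.         358.81804055 195.97414202]
 [  0.           0.           1.        ]] -0.012015002594453726
side [0.48776106 0.97147295 0.62219868] [[-0.99265394 -0.07496717  0.09496351]
 [-0.12033454  0.53026989 -0.83924576]
 [ 0.01255959 -0.844508   -0.53539564]] [[373.53893822   0.         255.3898328 ]
 [  0.         373.53893822 191.63194775]
 [  0.           0.           1.        ]] -0.10556144404895186
wrist [0.24964677 0.57780328 0.38254992] [[-0.27214885 -0.91744562 -0.29022152]
 [-0.96225172  0.26028222  0.07952862]
 [ 0.00257632  0.30090978 -0.95364913]] [[290.86718283   0.         254.31370167]
 [  0.         290.86718283 186.95112704]
 [  0.           0.           1.        ]] 0.019393874345208152
{'time_s': 0.15, 'joints': array([ 8.90153683e+01,  2.20793990e+01,  3.98771640e-01, -1.95535334e-02,
       -6.84130948e+01, -1.48150186e+01]), 'joint_velocities': array([ 0.02461296, -0.105924  ,  0.28211641,  0.12319589,  0.10599609,
       -0.11931098]), 'effort': array([-2.25991648e-04, -3.91055381e+01,  1.87586564e+01,  4.22231019e+00,
        1.24003360e-02, -1.41429814e-04]), 'tcp_pos': array([0.17005465, 0.60094675, 0.22173349]), 'ee_rot': array([[ 9.62185410e-01, -2.72395151e-01, -3.45398858e-04],
       [-2.72395347e-01, -9.62184035e-01, -1.63004471e-03],
       [ 1.11679007e-04,  1.66249028e-03, -9.99998612e-01]]), 'wrist_force': array([0.19673888, 0.92427211, 0.05385472]), 'moment': array([-0.0424604 ,  0.01699145,  0.01744811]), 'gripper_width': 1.003559801539056} 0.0187
```

View pics/scene0.png

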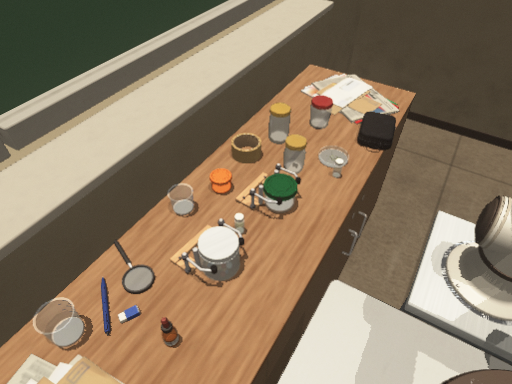

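View pics/side0.png

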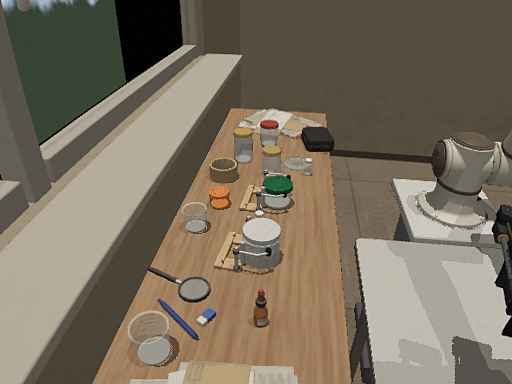

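View pics/wrist0.png

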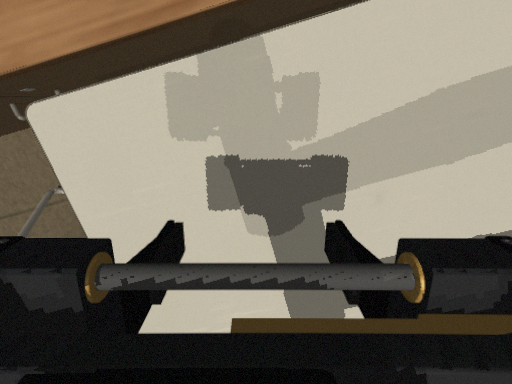

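```bash
python3 - <<'E'
from h import *
a=cv2.imread('pics/scene0.png')[150:300,150:350]; cv2.imwrite('pics/s0z.png',cv2.resize(a,None,fx=4,fy=4,interpolation=cv2.INTER_CUBIC))
a=cv2.imread('pics/side0.png')[130:290,180:340]; cv2.imwrite('pics/d0z.png',cv2.resize(a,None,fx=3.7,fy=3.7,interpolation=cv2.INTER_CUBIC))
E
```

```text
(no output)
```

View pics/s0z.png

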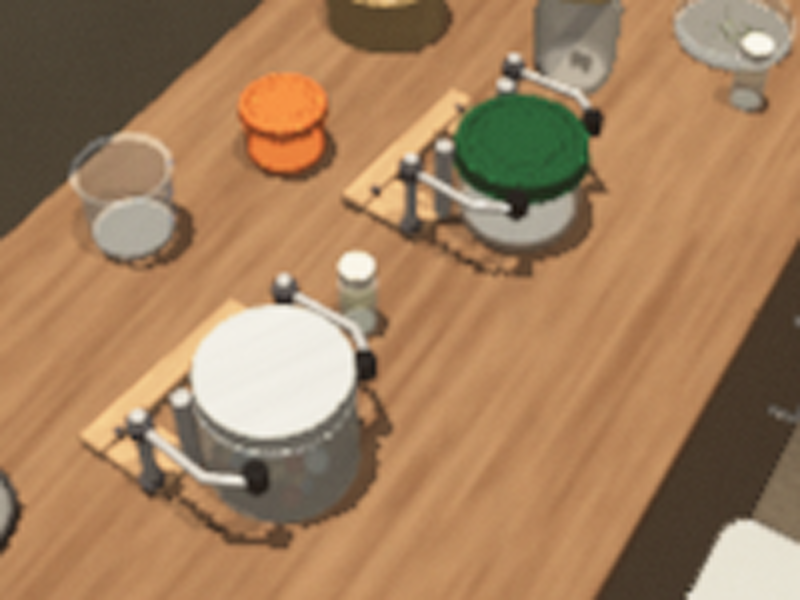

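View pics/d0z.png

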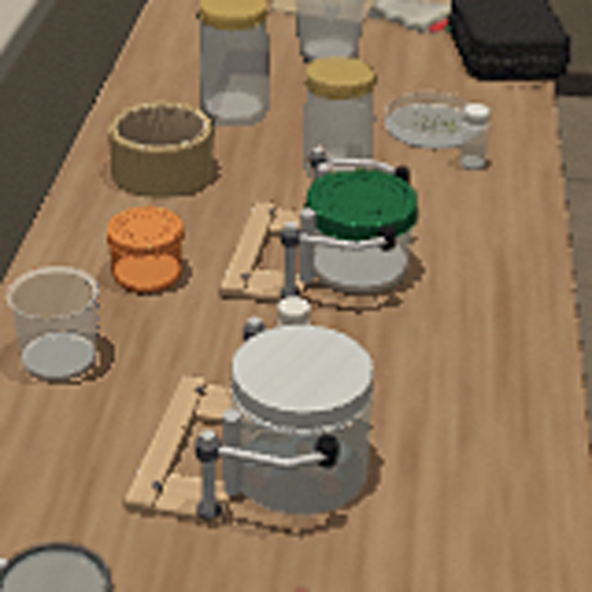

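```bash
cat > meas.py <<'E'
from h import *
from scipy.optimize import least_squares
def lidmask(c,which,box=None):
    hsv=cv2.cvtColor(c['frame'],cv2.COLOR_RGB2HSV)
    if which=='squat': m=cv2.inRange(hsv,(60,120,25),(90,255,255))
    else: m=cv2.inRange(hsv,(0,0,170),(179,40,255))
    if box:
        k=np.zeros_like(m); x0,y0,x1,y1=box; k[y0:y1,x0:x1]=1; m=m*k
    n,l,s,_=cv2.connectedComponentsWithStats(m)
    i=1+np.argmax(s[1:,4]); return (l==i).astype(np.uint8)
def lid(c,which,box=None,v=False):
    m=lidmask(c,which,box); h=0.069 if which=='squat' else 0.087
    cs,_=cv2.findContours(m,cv2.RETR_EXTERNAL,cv2.CHAIN_APPROX_NONE)
    p=cv2.convexHull(max(cs,key=cv2.contourArea))[:,0].astype(float)
    cen=p.mean(0)
    # push half a pixel outward
    q=p[p[:,1]<cen[1]+2]
    q=q+0.5*(q-cen)/np.linalg.norm(q-cen,axis=1,keepdims=True)
    X=np.array([onz(c,u,w,h)[:2] for u,w in q])
    s=least_squares(lambda t:np.hypot(*(X-t).T)-0.045,X.mean(0),loss='soft_l1',f_scale=0.001)
    if v: print(which,len(q),m.sum(),'rms',np.sqrt((s.fun**2).mean()), p.min(0),p.max(0))
    return s.x
E
python3 - <<'E'
from meas import *
for n,b in [('scene',{'squat':(250,160,310,210),'tall':(190,215,250,265)}),('side',{'squat':(255,170,300,200),'tall':(235,215,290,250)})]:
    c=load(n+'0')
    for w in b: print(n,w,lid(c,w,b[w],True))
E
```

```text
squat 12 577 rms 0.0011100519167251434 [264. 174.] [296. 196.]
scene squat [0.52600933 0.04952347]
tall 7 1130 rms 0.0019770967278220715 [193. 223.] [241. 259.]
scene tall [0.54836625 0.28023151]
squat 11 437 rms 0.0016335153361757022 [263. 176.] [291. 194.]
side squat [0.5279349  0.04945844]
tall 10 690 rms 0.0005583574493494848 [243. 218.] [280. 240.]
side tall [0.54985738 0.28966469]
```

```bash
sed -i 's/    n,l,s,_=cv2.conn/    m=cv2.morphologyEx(m,cv2.MORPH_OPEN,cv2.getStructuringElement(cv2.MORPH_ELLIPSE,(9,9)))\n    n,l,s,_=cv2.conn/' meas.py
python3 - <<'E'
from meas import *
for n,b in [('scene',{'squat':(250,160,310,210),'tall':(190,215,250,265)}),('side',{'squat':(255,170,300,200),'tall':(235,215,290,250)})]:
    c=load(n+'0')
    for w in b: print(n,w,lid(c,w,b[w],True))
S=load('scene0');D=load('side0')
z4=lambda u,v:(150+u/4-.375,150+v/4-.375)
z3=lambda u,v:(180+u/3.7-.36,130+v/3.7-.36)
pts={'tallPR':(z4(285,287),z3(253,328)),'tallPL':(z4(137,423),z3(208,447)),'squatPR':(z4(514,63),z3(318,156)),'squatPL':(z4(410,165),z3(291,234)),
'tRollL':(z4(257,478),z3(327,450)),'sRollL':(z4(516,203),z3(389,238)),'sRollR':(z4(594,120),z3(403,173))}
for k,(a,b) in pts.items():
    e1,d1=ray(S,*a);e2,d2=ray(D,*b)
    A=np.stack([d1,-d2],1);t=np.linalg.lstsq(A,e2-e1,rcond=None)[0]
    print(k,(e1+t[0]*d1).round(4),(e2+t[1]*d2).round(4), 'z.066',onz(S,*a,.066)[:2].round(4),onz(D,*b,.066)[:2].round(4))
E
```

```text
squat 11 564 rms 0.0012079708047311119 [264. 174.] [296. 196.]
scene squat [0.52578714 0.04951187]
tall 12 1081 rms 0.001658049483057797 [198. 226.] [238. 259.]
scene tall [0.54962967 0.28753581]
squat 10 418 rms 0.002122179861881409 [264. 176.] [291. 194.]
side squat [0.52710458 0.05009132]
tall 11 685 rms 0.000967833608232327 [243. 218.] [279. 240.]
side tall [0.54972798 0.29009142]
tallPR [0.5894 0.2256 0.0654] [0.5897 0.2254 0.0657] z.066 [0.589 0.226] [0.5897 0.2258]
tallPL [0.6023 0.3456 0.0653] [0.6005 0.3466 0.0639] z.066 [0.6019 0.3459] [0.6001 0.349 ]
squatPR [ 0.5707 -0.019   0.0661] [ 0.5694 -0.0184  0.0649] z.066 [ 0.5707 -0.0192] [ 0.5693 -0.0164]
squatPL [0.5795 0.102  0.0662] [0.5779 0.1028 0.0646] z.066 [0.5796 0.1018] [0.5777 0.1049]
tRollL [0.5283 0.3383 0.062 ] [0.5289 0.338  0.0624] z.066 [0.5265 0.3403] [0.5287 0.342 ]
sRollL [0.5067 0.0948 0.0649] [0.5047 0.0958 0.0632] z.066 [0.5062 0.0957] [0.5046 0.1002]
sRollR [0.4982 0.004  0.0669] [0.4986 0.0038 0.0673] z.066 [0.4986 0.003 ] [0.4987 0.0015]
```

```bash
python3 - <<'E'
from meas import *
S=load('scene0');D=load('side0')
def tri(a,b):
    e1,d1=ray(S,*a);e2,d2=ray(D,*b)
    A=np.stack([d1,-d2],1);t=np.linalg.lstsq(A,e2-e1,rcond=None)[0]
    return (e1+t[0]*d1).round(3),(e2+t[1]*d2).round(3)
print('front edge', [onz(S,u,v,0).round(3)[:2] for u,v in [(415,95),(350,210),(300,310)]], [onz(D,u,v,0).round(3)[:2] for u,v in [(330,115),(338,200),(348,340)]])
print('back edge', [onz(S,u,v,0).round(3)[:2] for u,v in [(310,68),(150,210)]])
g={'vial':[(240,229,0)],'vial_front':[(336,174,0)],'dropper':[(171,341,0)],'dish':[(333,158,0.01)],'beaker':[(183,207,0)],'goldnear':[(294,166,0)],'goldneartop':[(296,142,0.09)]}
for k,v in g.items(): print(k,onz(S,*v[0]).round(3))
gd={'vial':(259,225),'vial_front':(308,172),'dropper':(261,321),'dish':(297,164),'beaker':(196,225),'goldneartop':(272,150),'goldnearbot':(271,174)}
for k,v in gd.items(): print('side',k,onz(D,*v,0).round(3))
print('goldtop',tri((296,141),(271.5,151)),tri((280,109),(243,132)),'dropper top',tri((166,320),(261,292)))
E
```

```text
front edge [array([ 0.354, -0.725]), array([ 0.354, -0.03 ]), array([0.341, 0.296])] [array([ 0.332, -0.72 ]), array([0.344, 0.008]), array([0.354, 0.507])]
back edge [array([ 0.791, -0.709]), array([0.807, 0.249])]
vial [0.569 0.178 0.   ]
vial_front [ 0.441 -0.143  0.   ]
dropper [0.531 0.488 0.   ]
dish [ 0.473 -0.195  0.01 ]
beaker [0.74  0.195 0.   ]
goldnear [ 0.562 -0.11   0.   ]
goldneartop [ 0.564 -0.109  0.09 ]
side vial [0.568 0.164 0.   ]
side vial_front [ 0.435 -0.153  0.   ]
side dropper [0.528 0.481 0.   ]
side dish [ 0.474 -0.206  0.   ]
side beaker [0.738 0.188 0.   ]
side goldneartop [ 0.571 -0.305  0.   ]
side goldnearbot [ 0.559 -0.121  0.   ]
goldtop (array([ 0.562, -0.104,  0.098]), array([ 0.56 , -0.103,  0.095])) (array([ 0.667, -0.202,  0.113]), array([ 0.666, -0.202,  0.111])) dropper top (array([0.529, 0.483, 0.086]), array([0.53 , 0.482, 0.086]))
```

```bash
python3 - <<'E'
from h import *
a=cv2.imread('pics/scene0.png')[60:220,200:420]; cv2.imwrite('pics/s0z2.png',cv2.resize(a,None,fx=3.6,fy=3.6,interpolation=cv2.INTER_CUBIC))
E
```

```text
(no output)
```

View pics/s0z2.png

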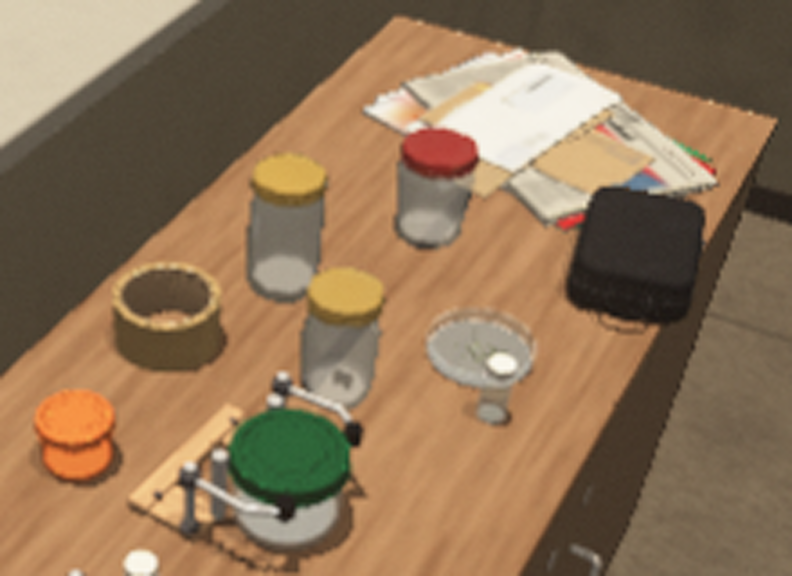

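Emit:
{"op": "servo_tool", "data": {
  "deltas": [
    {"slide":[1,0.4,0],"spin":-0.6},
    {"slide":[1,0.4,0],"spin":-0.7},
    {"slide":[1,0.3,0]},
    {"slide":[1,0.3,0]},
    {"slide":[1,0.3,0]},
    {"slide":[1,0.3,0]},
    {"slide":[1,0.3,0]},
    {"slide":[1,0.3,0]},
    {"slide":[1,0.3,0]},
    {"slide":[1,0.3,0]}
  ],
  "gripper": 210
}}

```text
invalid input
```

```bash
cat > to.py <<'E'
import sys
from h import *
T0=np.array([0.5502,0.2897]); aT=np.radians(-5.5)
S0=np.array([0.528,0.0475]); aS=np.radians(-4.1)
def own(which,x,y):
    o,a=(T0,aT) if which=='T' else (S0,aS)
    return o+np.array([[np.cos(a),-np.sin(a)],[np.sin(a),np.cos(a)]])@np.array([x,y])/1000
def rel(tx,ty,tz,yaw=None):
    s=sense(); R=s['ee_rot']; d=np.array([tx,ty,tz])-s['tcp_pos']
    y=np.degrees(np.arctan2(R[1,0],R[0,0]))
    print('t',round(s['time_s'],2),'tcp',s['tcp_pos'].round(4),'yaw',round(y,2),'F',s['wrist_force'].round(2),'w',round(s['gripper_width'],3),'J',s['joints'].round(0))
    if yaw is not None: 
        # final-frame axes
        a=np.radians(yaw); X=np.array([np.cos(a),np.sin(a),0]); Y=np.array([np.sin(a),-np.cos(a),0])
        print('units in target-yaw frame',np.array([d@X,d@Y,-d[2]])/0.025,'spin',-((yaw-y+180)%360-180)/8)
    print('units now',(R.T@d/0.025).round(2))
if __name__=='__main__':
    a=sys.argv
    if a[1] in 'TS': p=own(a[1],float(a[2]),float(a[3])); rel(*p,float(a[4]),float(a[5]) if len(a)>5 else None); print(p)
    else: rel(*[float(q) for q in a[1:]])
E
python3 to.py T 62 0 0.15 -5.5
```

```text
t 0.15 tcp [0.1701 0.6009 0.2217] yaw -15.81 F [0.2  0.92 0.05] w 1.004 J [ 89.  22.   0.  -0. -68. -15.]
units in target-yaw frame [18.8090766  10.93514064  2.86933962] spin -1.2883567380844774
units now [20.46  7.39  2.88]
[0.61191456 0.28375756]
```

Emit:
{"op": "servo_tool", "data": {
  "deltas": [
    {"slide":[1,0.4,0],"spin":-0.6},
    {"slide":[1,0.4,0],"spin":-0.7},
    {"slide":[1,0.4,0],"spin":0},
    {"slide":[1,0.4,0],"spin":0},
    {"slide":[1,0.5,0],"spin":0},
    {"slide":[1,0.5,0],"spin":0},
    {"slide":[1,0.5,0],"spin":0},
    {"slide":[1,0.5,0],"spin":0},
    {"slide":[1,0.5,0],"spin":0},
    {"slide":[1,0.5,0],"spin":0}
  ],
  "gripper": 210
}}

```text
time_s: 1.15
tcp_pos: [0.4096, 0.4532, 0.2173]
ee_rot: [[0.997, -0.08, -0.004], [-0.08, -0.997, -0.009], [-0.004, 0.009, -1.0]]
wrist_force: [-0.3, -0.1, -0.0]
gripper_width: 0.207
```

```bash
python3 to.py T 62 0 0.15 -5.5
```

```text
t 1.15 tcp [0.4096 0.4532 0.2173] yaw -4.57 F [-0.33 -0.13 -0.04] w 0.207 J [ 63.  21.  -2.   0. -68.  22.]
units in target-yaw frame [8.70535903 5.97218248 2.69262334] spin 0.11617466334892512
units now [8.62 6.09 2.72]
[0.61191456 0.28375756]
```

Emit:
{"op": "servo_tool", "data": {
  "deltas": [
    {"slide":[1,0.7,0.2],"spin":0.1},
    {"slide":[1,0.7,0.2],"spin":0},
    {"slide":[1,0.7,0.2],"spin":0},
    {"slide":[1,0.7,0.2],"spin":0},
    {"slide":[1,0.7,0.2],"spin":0},
    {"slide":[1,0.7,0.2],"spin":0},
    {"slide":[1,0.7,0.2],"spin":0},
    {"slide":[1,0.7,0.2],"spin":0},
    {"slide":[0.7,0.5,0],"spin":0},
    {"slide":[0,0,0],"spin":0}
  ]
}}

```text
time_s: 2.15
tcp_pos: [0.6202, 0.2698, 0.1711]
ee_rot: [[0.995, -0.098, -0.011], [-0.098, -0.995, -0.013], [-0.01, 0.014, -1.0]]
wrist_force: [-0.3, 0.1, 0.5]
gripper_width: 0.176
```

```bash
python3 to.py T 62 0 0.10 -5.5; python3 -c "
from h import *
cap('scene','s1');cap('wrist','w1');cap('side','d1')
a=cv2.imread('pics/s1.png')[130:290,150:320]; b=cv2.imread('pics/d1.png')[100:270,180:340]
f=lambda x:cv2.resize(x,(400,400),interpolation=cv2.INTER_CUBIC)
cv2.imwrite('pics/m1.png',np.hstack([f(a),f(b)]))"
```

```text
t 2.15 tcp [0.6202 0.2698 0.1711] yaw -5.65 F [-0.28  0.07  0.46] w 0.176 J [ 37.  30.   5.   0. -66.  47.]
units in target-yaw frame [-0.38298295 -0.52456537  2.84403422] spin -0.018574615787059656
units now [-0.36 -0.56  2.84]
[0.61191456 0.28375756]
```

View pics/m1.png

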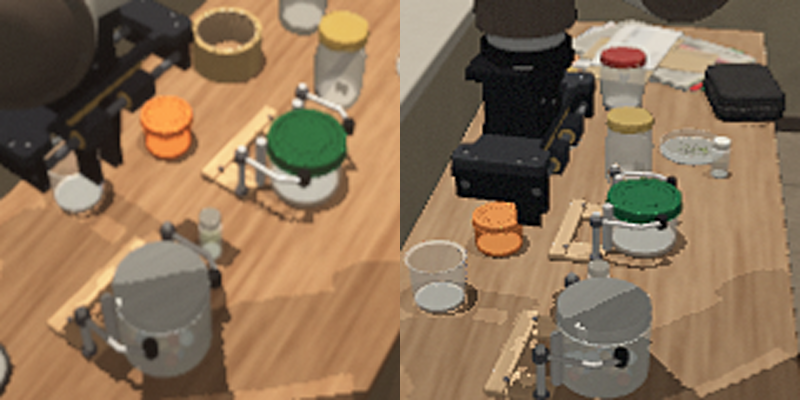

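View pics/w1.png

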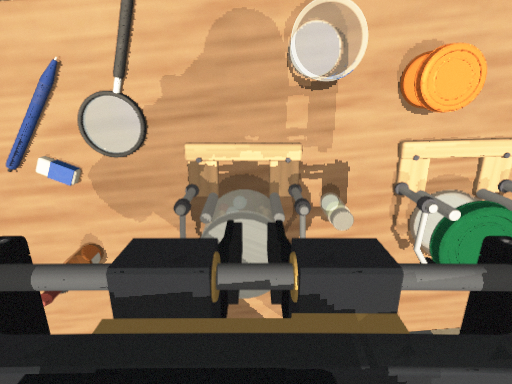

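```bash
python3 - <<'E'
from to import *
w=load('w1')
for n,p,z in [('PL',(191,192),.066),('PR',(297,191),.066),('barL',(186,145),.012),('barR',(301,145),.012),('barLf',(187,161),.012),('barRf',(301,160),.012),('SpL',(401,188),.066),('SpR',(482,186),.066)]:
    print(n,onz(w,*p,z).round(4))
for n in 'TS': print(own(n,45,60),own(n,45,-60),own(n,80,0))
a=cv2.imread('pics/w1.png')[110:300,150:512]; cv2.imwrite('pics/w1z.png',cv2.resize(a,None,fx=2.2,fy=2.2,interpolation=cv2.INTER_CUBIC))
E
```

```text
PL [0.6178 0.3292 0.066 ]
PR [0.6083 0.2277 0.066 ]
barL [0.6548 0.339  0.012 ]
barR [0.6422 0.2132 0.012 ]
barLf [0.6369 0.341  0.012 ]
barRf [0.6253 0.214  0.012 ]
SpL [0.6012 0.1279 0.066 ]
SpR [0.5953 0.0512 0.066 ]
[0.60074357 0.34511071] [0.58924208 0.22566317] [0.6298317  0.28203234]
[0.57717468 0.10412906] [ 0.56859499 -0.01556383] [0.60779526 0.0417802 ]
```

View pics/w1z.png

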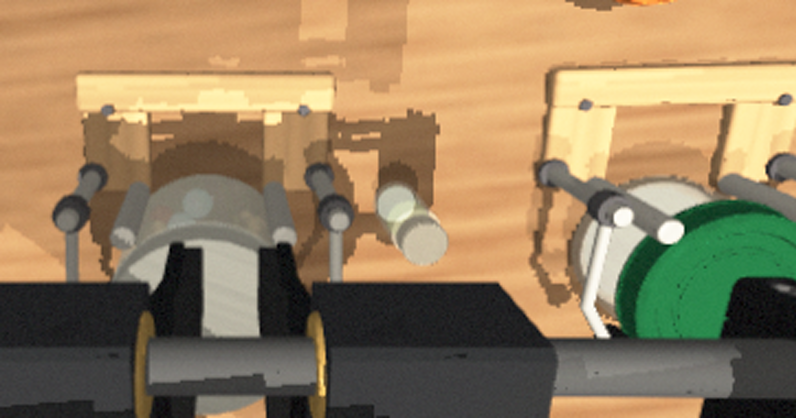

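```bash
python3 - <<'E'
from to import *
w=load('w1')
for n,p,z in [('PL',(181.2,209),.07),('PR',(304,209.5),.07),('SPL',(432.7,207.3),.07),('postL',(150+122/2.2,110+236/2.2),.07),('postR',(150+286/2.2,110+236/2.2),.07),('SpostL',(150+671/2.2,110+231/2.2),.07),
 ('barLf',(150+78/2.2,110+109/2.2),.012),('barRf',(150+334/2.2,110+109/2.2),.012)]:
    print(n,onz(w,*p,z).round(4))
for n in 'TS': print(own(n,45,60),own(n,45,-60),own(n,36,36),own(n,36,-36))
E
```

```text
PL [0.6029 0.3404 0.07  ]
PR [0.5901 0.2225 0.07  ]
SPL [0.5797 0.0984 0.07  ]
postL [0.5919 0.3186 0.07  ]
postR [0.5843 0.2463 0.07  ]
SpostL [0.5693 0.0761 0.07  ]
barLf [0.6387 0.3424 0.012 ]
barRf [0.6257 0.2131 0.012 ]
[0.60074357 0.34511071] [0.58924208 0.22566317] [0.58948471 0.32208382] [0.58258382 0.25041529]
[0.57717468 0.10412906] [ 0.56859499 -0.01556383] [0.56648178 0.08083396] [0.56133396 0.00901822]
```

```bash
sed -i 's/0.5502,0.2897/0.551,0.288/; s/0.528,0.0475/0.529,0.0455/' to.py; python3 to.py T 62 0 0.10 -5.5
```

```text
t 2.3 tcp [0.6183 0.2721 0.1717] yaw -5.46 F [ 0.07  0.91 -0.6 ] w 0.178 J [ 38.  29.   5.   0. -66.  47.]
units in target-yaw frame [-0.25936387 -0.37686753  2.86629652] spin 0.0050955229105511535
units now [-0.23 -0.42  2.86]
[0.61271456 0.28205756]
```

Emit:
{"op": "servo_tool", "data": {
  "deltas": [
    {"slide":[-0.2,-0.4,0.8],"spin":0},
    {"slide":[0,0,0.8],"spin":0},
    {"slide":[0,0,0.6],"spin":0},
    {"slide":[0,0,0.3],"spin":0},
    {"slide":[0,0,0],"spin":0}
  ]
}}

```text
time_s: 2.8
tcp_pos: [0.6104, 0.2875, 0.1099]
ee_rot: [[0.996, -0.087, -0.008], [-0.088, -0.996, -0.01], [-0.007, 0.01, -1.0]]
wrist_force: [-0.7, -0.3, 0.8]
gripper_width: 0.176
```

```bash
python3 to.py T 62 0 0.03 -5.5
```

```text
t 2.8 tcp [0.6104 0.2875 0.1099] yaw -5.02 F [-0.74 -0.33  0.78] w 0.176 J [ 39.  32.   0.   0. -59.  46.]
units in target-yaw frame [0.11303217 0.20928682 3.19500294] spin 0.05983099257048963
units now [0.13 0.18 3.2 ]
[0.61271456 0.28205756]
```

Emit:
{"op": "servo_tool", "data": {
  "deltas": [
    {"slide":[0.1,0.2,0],"spin":0},
    {"slide":[0,0,0.4],"spin":0},
    {"slide":[0,0,0],"spin":0}
  ]
}}

```text
time_s: 3.1
tcp_pos: [0.6129, 0.2833, 0.1016]
ee_rot: [[0.996, -0.086, -0.005], [-0.086, -0.996, -0.008], [-0.004, 0.008, -1.0]]
wrist_force: [-0.6, -0.5, -0.8]
gripper_width: 0.179
```

```bash
python3 to.py T 62 0 0.03 -5.5; python3 -c "
from h import *
cap('scene','s2');cap('wrist','w2');cap('side','d2')
a=cv2.imread('pics/s2.png')[130:290,130:320]; b=cv2.imread('pics/d2.png')[100:270,180:340]
f=lambda x:cv2.resize(x,(400,400),interpolation=cv2.INTER_CUBIC)
cv2.imwrite('pics/m2.png',np.hstack([f(a),f(b)]))"
```

```text
t 3.1 tcp [0.6129 0.2833 0.1016] yaw -4.93 F [-0.64 -0.49 -0.77] w 0.179 J [ 39.  33.  -0.   0. -58.  46.]
units in target-yaw frame [-0.00306157  0.05085531  2.86377791] spin 0.07168857171842902
units now [0.01 0.03 2.86]
[0.61271456 0.28205756]
```

View pics/m2.png

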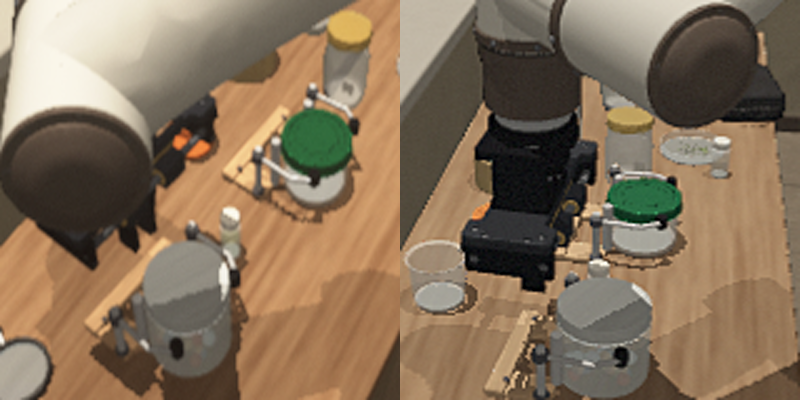

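View pics/w2.png

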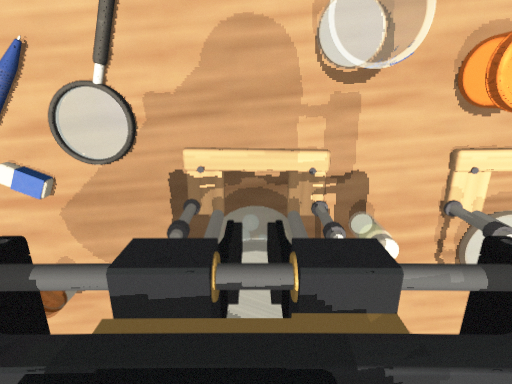

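Emit:
{"op": "servo_tool", "data": {
  "deltas": [
    {"slide":[0,0,0.7],"spin":0},
    {"slide":[0,0,0.5],"spin":0},
    {"slide":[0,0,0.5],"spin":0},
    {"slide":[0,0,0],"spin":0}
  ]
}}

```text
time_s: 3.65
tcp_pos: [0.6152, 0.284, 0.0608]
ee_rot: [[0.996, -0.086, 0.001], [-0.086, -0.996, -0.004], [0.002, 0.004, -1.0]]
wrist_force: [-0.6, 0.7, -0.7]
gripper_width: 0.178
```

```bash
python3 to.py T 62 0 0.03 -5.5
```

```text
t 3.65 tcp [0.6152 0.284  0.0608] yaw -4.91 F [-0.62  0.65 -0.72] w 0.178 J [ 39.  35.  -3.   0. -53.  46.]
units in target-yaw frame [-0.09258944  0.0856132   1.23038136] spin 0.0737072464661992
units now [-0.1   0.08  1.23]
[0.61271456 0.28205756]
```

Emit:
{"op": "servo_tool", "data": {
  "deltas": [
    {"slide":[-0.1,0.1,0.4],"spin":0},
    {"slide":[0,0,0.5],"spin":0},
    {"slide":[0,0,0.4],"spin":0},
    {"slide":[0,0,0],"spin":0}
  ]
}}

```text
time_s: 4.05
tcp_pos: [0.6127, 0.2814, 0.0259]
ee_rot: [[0.996, -0.085, 0.002], [-0.085, -0.996, -0.004], [0.002, 0.004, -1.0]]
wrist_force: [-0.1, -0.3, -0.2]
gripper_width: 0.179
```

```bash
python3 to.py T 62 0 0.03 -5.5;  python3 -c "
from h import *
cap('side','d3')
b=cv2.imread('pics/d3.png')[130:290,180:340]
f=lambda x:cv2.resize(x,(600,600),interpolation=cv2.INTER_CUBIC)
cv2.imwrite('pics/m3.png',f(b))"
```

```text
t 4.05 tcp [0.6127 0.2814 0.0259] yaw -4.9 F [-0.1  -0.25 -0.19] w 0.179 J [ 39.  37.  -5.   0. -48.  46.]
units in target-yaw frame [-0.00075448 -0.02683123 -0.16464314] spin 0.07478925113318269
units now [-0.   -0.03 -0.16]
[0.61271456 0.28205756]
```

View pics/m3.png

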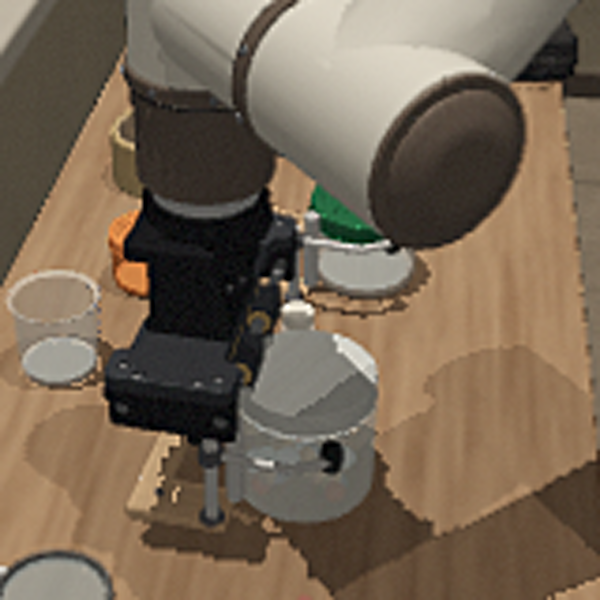

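Emit:
{"op": "servo_tool", "data": {
  "deltas": [
    {"slide":[-0.2,0,0],"spin":0},
    {"slide":[-0.2,0,0],"spin":0},
    {"slide":[-0.2,0,0],"spin":0}
  ]
}}

```text
time_s: 4.4
tcp_pos: [0.5996, 0.2839, 0.0278]
ee_rot: [[0.996, -0.085, 0.008], [-0.085, -0.996, -0.001], [0.008, 0.001, -1.0]]
wrist_force: [4.1, -0.6, -1.7]
gripper_width: 0.177
```

Emit:
{"op": "servo_tool", "data": {
  "deltas": [
    {"slide":[-0.2,0,0],"spin":0},
    {"slide":[-0.2,0,0],"spin":0},
    {"slide":[-0.2,0,0],"spin":0}
  ]
}}

```text
time_s: 4.7
tcp_pos: [0.5859, 0.2859, 0.0291]
ee_rot: [[0.996, -0.084, 0.014], [-0.084, -0.996, 0.001], [0.014, -0.002, -1.0]]
wrist_force: [5.1, -0.4, -3.4]
gripper_width: 0.173
```

Emit:
{"op": "servo_tool", "data": {
  "deltas": [
    {"slide":[-0.3,0,0],"spin":0},
    {"slide":[-0.3,0,0],"spin":0},
    {"slide":[-0.3,0,0],"spin":0}
  ]
}}

```text
time_s: 5.0
tcp_pos: [0.5625, 0.2877, 0.029]
ee_rot: [[0.996, -0.085, 0.015], [-0.085, -0.996, 0.002], [0.015, -0.003, -1.0]]
wrist_force: [1.9, -0.0, -1.4]
gripper_width: 0.176
```

```bash
python3 to.py T -10 0 0.026 -5.5
```

```text
t 5.0 tcp [0.5625 0.2877 0.029 ] yaw -4.85 F [ 1.9  -0.04 -1.38] w 0.176 J [ 42.  33. -12.   1. -44.  43.]
units in target-yaw frame [-0.85776676  0.0326419   0.12197515] spin 0.08072468092931828
units now [-0.86  0.02  0.11]
[0.54104604 0.28895846]
```

Emit:
{"op": "servo_tool", "data": {
  "deltas": [
    {"slide":[-0.4,0,0.1],"spin":0},
    {"slide":[-0.5,0,0],"spin":0},
    {"slide":[-0.5,0,0],"spin":0},
    {"slide":[-0.5,0,0],"spin":0},
    {"slide":[-0.5,0,0],"spin":0},
    {"slide":[-0.4,0,0],"spin":0},
    {"slide":[-0.3,0,0],"spin":0},
    {"slide":[-0.1,0,0],"spin":0}
  ]
}}

```text
time_s: 5.8
tcp_pos: [0.4739, 0.2958, 0.0268]
ee_rot: [[0.996, -0.082, 0.015], [-0.082, -0.997, 0.002], [0.015, -0.004, -1.0]]
wrist_force: [1.5, 0.5, 0.2]
gripper_width: 0.176
```

```bash
python3 to.py 0.48 0.30 0.026 -5.5;python3 -c "
from meas import *
c=cap('side','d4');
b=cv2.imread('pics/d4.png')[130:330,180:380]
f=lambda x:cv2.resize(x,(400,400),interpolation=cv2.INTER_CUBIC)
c=cap('scene','s4');
a=cv2.imread('pics/s4.png')[150:350,150:350]
cv2.imwrite('pics/m4.png',np.hstack([f(a),f(b)]))"
```

```text
t 5.8 tcp [0.4739 0.2958 0.0268] yaw -4.72 F [1.5  0.48 0.16] w 0.176 J [ 49.  28. -23.   1. -38.  36.]
units in target-yaw frame [ 0.22545926 -0.19058473  0.03051828] spin 0.0973216710964735
units now [ 0.23 -0.19  0.03]
```

View pics/m4.png

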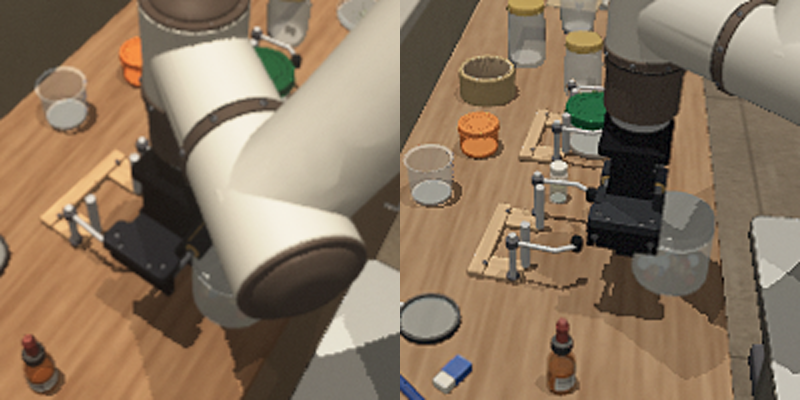

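Emit:
{"op": "servo_tool", "data": {
  "deltas": [
    {"slide":[0.4,0,-0.9],"spin":0},
    {"slide":[0,0,-1],"spin":0.5},
    {"slide":[0,0,-1],"spin":1},
    {"slide":[0,0,-1],"spin":1},
    {"slide":[0,0,0],"spin":1},
    {"slide":[0,0,0],"spin":1},
    {"slide":[0,0,0],"spin":1},
    {"slide":[0,0,0],"spin":1},
    {"slide":[0,0,0],"spin":1},
    {"slide":[0,0,0],"spin":1}
  ],
  "gripper": 85
}}

```text
time_s: 6.9
tcp_pos: [0.4787, 0.2897, 0.1224]
ee_rot: [[0.242, -0.97, -0.004], [-0.97, -0.242, -0.01], [0.008, 0.006, -1.0]]
wrist_force: [-0.3, 0.0, -0.3]
gripper_width: 0.666
```

```bash
python3 to.py 0.42 0.235 0.11 -90
```

```text
t 6.9 tcp [0.4787 0.2897 0.1224] yaw -75.98 F [-0.33  0.   -0.27] w 0.666 J [ 48.  21. -16.   0. -53. -34.]
units in target-yaw frame [2.18984145 2.34969921 0.49444468] spin 1.752964108437034
units now [1.55 2.81 0.52]
```

Emit:
{"op": "servo_tool", "data": {
  "deltas": [
    {"slide":[0.6,0.9,0],"spin":1},
    {"slide":[0.7,0.8,0],"spin":0.8},
    {"slide":[0.6,0.5,0.4],"spin":0},
    {"slide":[0,0,0],"spin":0}
  ]
}}

```text
time_s: 7.3
tcp_pos: [0.4264, 0.232, 0.1101]
ee_rot: [[-0.024, -1.0, -0.011], [-1.0, 0.024, -0.014], [0.014, 0.011, -1.0]]
wrist_force: [-0.3, -0.7, -0.6]
gripper_width: 0.667
```

```bash
python3 to.py 0.42 0.235 0.027 -90;python3 -c "
from meas import *
c=cap('side','d5');
b=cv2.imread('pics/d5.png')[130:330,180:380]
f=lambda x:cv2.resize(x,(400,400),interpolation=cv2.INTER_CUBIC)
c=cap('scene','s5');
a=cv2.imread('pics/s5.png')[150:350,150:350]
cv2.imwrite('pics/m5.png',np.hstack([f(a),f(b)]))"
```

```text
t 7.3 tcp [0.4264 0.232  0.1101] yaw -91.35 F [-0.27 -0.75 -0.56] w 0.667 J [ 48.  16. -27.   0. -48. -49.]
units in target-yaw frame [-0.12110012  0.25503571  3.32491486] spin -0.1693526258550726
units now [-0.16  0.22  3.33]
```

View pics/m5.png

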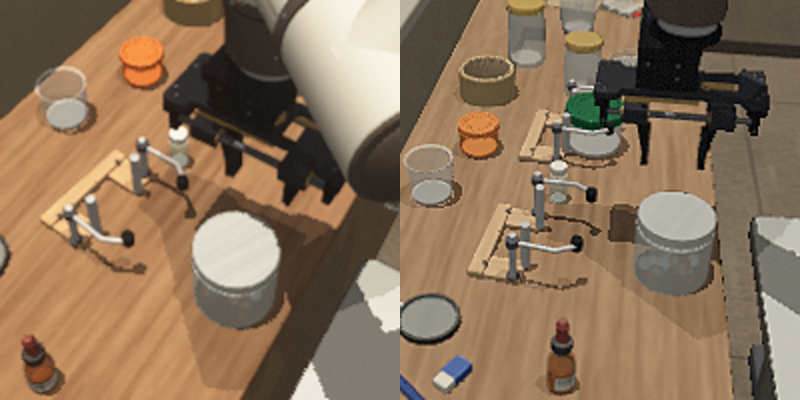

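```bash
python3 - <<'E'
from meas import *
print(lid(load('s5'),'tall',(240,250,300,300),True), lid(load('d5'),'tall',(290,220,345,255),True))
E
```

```text
tall 14 1268 rms 0.0011042244609114893 [246. 256.] [289. 293.]
tall 10 718 rms 0.0009630644758412933 [300. 226.] [336. 249.]
[0.41938931 0.30475201] [0.41900611 0.30299933]
```

Emit:
{"op": "servo_tool", "data": {
  "deltas": [
    {"slide":[0,0.3,0.8],"spin":-0.2},
    {"slide":[0,0,0.9],"spin":0},
    {"slide":[0,0,0.8],"spin":0},
    {"slide":[0,0,0.5],"spin":0},
    {"slide":[0,0,0],"spin":0}
  ]
}}

```text
time_s: 7.9
tcp_pos: [0.4283, 0.2413, 0.0367]
ee_rot: [[0.01, -1.0, 0.002], [-1.0, -0.01, -0.004], [0.004, -0.002, -1.0]]
wrist_force: [-0.3, -0.2, 0.8]
gripper_width: 0.667
```

```bash
python3 to.py 0.42 0.377 0.027 -90
```

```text
t 7.9 tcp [0.4283 0.2413 0.0367] yaw -89.44 F [-0.34 -0.2   0.84] w 0.667 J [ 49.  22. -31.   0. -36. -48.]
units in target-yaw frame [-5.42813765  0.33125269  0.38998014] spin 0.07011548578908844
units now [-5.43  0.28  0.37]
```

Emit:
{"op": "servo_tool", "data": {
  "deltas": [
    {"slide":[0,0.35,0.3],"spin":0},
    {"slide":[-0.2,0,0],"spin":0},
    {"slide":[-0.2,0,0],"spin":0},
    {"slide":[-0.4,0,0],"spin":0},
    {"slide":[-0.5,0,0],"spin":0},
    {"slide":[-0.5,0,0],"spin":0}
  ]
}}

```text
time_s: 8.5
tcp_pos: [0.4198, 0.29, 0.0305]
ee_rot: [[0.009, -1.0, 0.003], [-1.0, -0.009, -0.003], [0.003, -0.003, -1.0]]
wrist_force: [-0.3, -0.1, -0.8]
gripper_width: 0.663
```

```bash
python3 to.py 0.42 0.377 0.027 -90
```

```text
t 8.5 tcp [0.4198 0.29   0.0305] yaw -89.48 F [-0.32 -0.08 -0.77] w 0.663 J [ 53.  24. -29.   0. -37. -53.]
units in target-yaw frame [-3.47820033 -0.00937474  0.13910423] spin 0.0653508131936249
units now [-3.48 -0.04  0.13]
```

Emit:
{"op": "servo_tool", "data": {
  "deltas": [
    {"slide":[-0.6,0,0.1],"spin":0},
    {"slide":[-0.6,0,0],"spin":0},
    {"slide":[-0.6,0,0],"spin":0},
    {"slide":[-0.6,0,0],"spin":0},
    {"slide":[-0.5,0,0],"spin":0},
    {"slide":[-0.4,0,0],"spin":0},
    {"slide":[-0.2,0,0],"spin":0}
  ]
}}

```text
time_s: 9.2
tcp_pos: [0.4185, 0.3862, 0.028]
ee_rot: [[0.012, -1.0, 0.003], [-1.0, -0.012, -0.006], [0.006, -0.003, -1.0]]
wrist_force: [0.2, -3.1, 3.7]
gripper_width: 0.672
```

```bash
python3 to.py 0.42 0.377 0.027 -90
```

```text
t 9.2 tcp [0.4185 0.3862 0.028 ] yaw -89.32 F [ 0.17 -3.14  3.66] w 0.672 J [ 59.  29. -21.   0. -41. -59.]
units in target-yaw frame [ 0.36859134 -0.06073137  0.0408436 ] spin 0.08462256325347184
units now [ 0.37 -0.06  0.04]
```

```bash
python3 - <<'E'
import numpy as np
th=-89.3
for i in range(10):
    a=np.radians(th); d=np.array([.014,-.024])/.025
    print(i,th,(d@[np.cos(a),np.sin(a)]).round(2),(d@[np.sin(a),-np.cos(a)]).round(2)); th+=8
E
```

```text
0 -89.3 0.97 -0.55
1 -81.3 1.03 -0.41
2 -73.3 1.08 -0.26
3 -65.3 1.11 -0.11
4 -57.3 1.11 0.05
5 -49.3 1.09 0.2
6 -41.3 1.05 0.35
7 -33.3 1.0 0.49
8 -25.299999999999997 0.92 0.63
9 -17.299999999999997 0.82 0.75
```

Emit:
{"op": "servo_tool", "data": {
  "deltas": [
    {"slide":[0.4,0,-0.9],"spin":0},
    {"slide":[0.4,0,-1],"spin":0},
    {"slide":[1,-0.5,-1],"spin":0},
    {"slide":[1,-0.5,-1],"spin":0}
  ],
  "gripper": 210
}}

```text
time_s: 9.6
tcp_pos: [0.4436, 0.3218, 0.1249]
ee_rot: [[0.017, -1.0, 0.002], [-1.0, -0.017, -0.003], [0.003, -0.002, -1.0]]
wrist_force: [0.2, 0.8, -0.1]
gripper_width: 0.381
```

Emit:
{"op": "servo_tool", "data": {
  "deltas": [
    {"slide":[1,-0.5,-0.4],"spin":-1},
    {"slide":[1,-0.4,0],"spin":-1},
    {"slide":[1,-0.3,0],"spin":-1},
    {"slide":[1,-0.1,0],"spin":-1},
    {"slide":[1,0,0],"spin":-1},
    {"slide":[1,0.2,0],"spin":-1},
    {"slide":[1,0.3,0],"spin":-1},
    {"slide":[1,0.5,0],"spin":-1},
    {"slide":[0.9,0.6,0],"spin":-1},
    {"slide":[0.8,0.7,0],"spin":-1}
  ]
}}

```text
time_s: 10.6
tcp_pos: [0.5999, 0.1028, 0.1431]
ee_rot: [[0.995, -0.097, 0.032], [-0.098, -0.995, 0.026], [0.029, -0.029, -0.999]]
wrist_force: [0.2, 1.0, -0.0]
gripper_width: 0.172
```

```bash
python3 to.py S 62 0 0.11 -4.1
```

```text
t 10.6 tcp [0.5999 0.1028 0.1431] yaw -5.64 F [ 0.17  1.   -0.05] w 0.172 J [ 25.  23. -10.  -1. -55.  60.]
units in target-yaw frame [-0.18545601  2.48907465  1.32519547] spin -0.19244452419104263
units now [-0.16  2.53  1.25]
[0.59084133 0.04106716]
```

Emit:
{"op": "servo_tool", "data": {
  "deltas": [
    {"slide":[-0.1,0.9,0],"spin":-0.2},
    {"slide":[0,0.9,0],"spin":0},
    {"slide":[0,0.6,0.2],"spin":0},
    {"slide":[0,0,0.2],"spin":0},
    {"slide":[0,0,0],"spin":0}
  ]
}}

```text
time_s: 11.1
tcp_pos: [0.5985, 0.0417, 0.1302]
ee_rot: [[0.997, -0.071, 0.041], [-0.072, -0.997, 0.031], [0.039, -0.034, -0.999]]
wrist_force: [-0.1, 0.0, 0.4]
gripper_width: 0.179
```

```bash
python3 to.py S 62 0 0.03 -4.1; python3 -c "
from h import *
cap('wrist','w6');cap('side','d6')
print(sense()['ee_rot'].round(3))
a=cv2.imread('pics/w6.png')[100:350,100:400]; b=cv2.imread('pics/d6.png')[100:270,180:340]
f=lambda x:cv2.resize(x,(400,400),interpolation=cv2.INTER_CUBIC)
cv2.imwrite('pics/m6.png',np.hstack([f(a),f(b)]))"
```

```text
t 11.1 tcp [0.5985 0.0417 0.1302] yaw -4.13 F [-0.09  0.02  0.45] w 0.179 J [ 19.  23. -12.  -1. -52.  68.]
units in target-yaw frame [-0.30172502  0.04848397  4.00633826] spin -0.003424505060806382
units now [-0.46  0.19  3.99]
[0.59084133 0.04106716]
[[ 0.997 -0.069  0.042]
 [-0.071 -0.997  0.031]
 [ 0.039 -0.034 -0.999]]
```

View pics/m6.png

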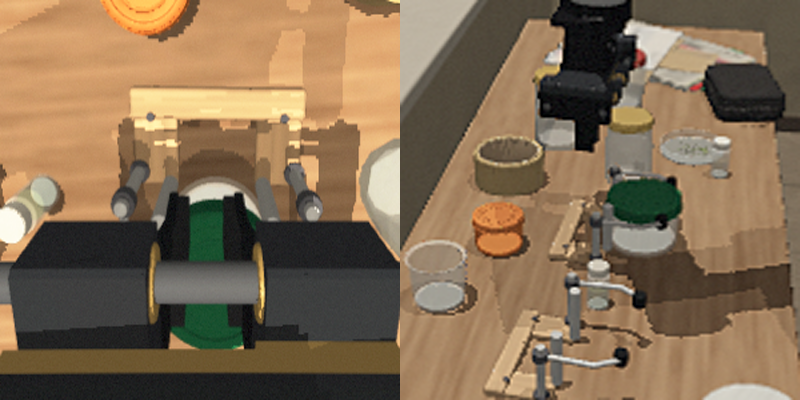

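Emit:
{"op": "servo_tool", "data": {
  "deltas": [
    {"slide":[-0.4,0.1,0.7],"spin":0},
    {"slide":[0,0,0.8],"spin":0},
    {"slide":[0,0,0.5],"spin":0},
    {"slide":[0,0,0],"spin":0}
  ]
}}

```text
time_s: 11.6
tcp_pos: [0.5927, 0.046, 0.0806]
ee_rot: [[0.997, -0.064, 0.047], [-0.066, -0.997, 0.033], [0.045, -0.036, -0.998]]
wrist_force: [0.1, -0.3, -0.3]
gripper_width: 0.18
```

```bash
python3 to.py S 62 0 0.03 -4.1; python3 -c "
from h import *
print(sense()['ee_rot'].round(3)[:,2])"
```

```text
t 11.6 tcp [0.5927 0.046  0.0806] yaw -3.79 F [ 0.1  -0.27 -0.31] w 0.18 J [ 20.  26. -16.  -1. -45.  68.]
units in target-yaw frame [-0.05963264  0.20197033  2.02578392] spin 0.038306424791546334
units now [-0.15  0.27  2.01]
[0.59084133 0.04106716]
[ 0.047  0.033 -0.998]
```

Emit:
{"op": "servo_tool", "data": {
  "deltas": [
    {"slide":[-0.1,0.2,0.6],"spin":0},
    {"slide":[-0.1,0.1,0.7],"spin":0},
    {"slide":[0,0,0.5],"spin":0},
    {"slide":[0,0,0.2],"spin":0},
    {"slide":[0,0,0],"spin":0}
  ]
}}

```text
time_s: 12.1
tcp_pos: [0.5939, 0.0433, 0.032]
ee_rot: [[0.997, -0.06, 0.055], [-0.062, -0.997, 0.035], [0.053, -0.038, -0.998]]
wrist_force: [-0.0, -0.2, 0.4]
gripper_width: 0.177
```

```bash
python3 to.py S 62 0 0.03 -4.1; python3 -c "
from h import *
print(sense()['ee_rot'].round(3)[:,2])"
```

```text
t 12.1 tcp [0.5939 0.0433 0.032 ] yaw -3.56 F [-0.05 -0.2   0.36] w 0.177 J [ 19.  29. -19.  -1. -38.  68.]
units in target-yaw frame [-0.11501104  0.09723797  0.08196446] spin 0.06796646821359431
units now [-0.12  0.1   0.07]
[0.59084133 0.04106716]
[ 0.055  0.035 -0.998]
```

Emit:
{"op": "servo_tool", "data": {
  "deltas": [
    {"slide":[-0.2,0.05,0],"spin":0},
    {"slide":[-0.2,0,0],"spin":0},
    {"slide":[-0.2,0,0],"spin":0}
  ]
}}

```text
time_s: 12.4
tcp_pos: [0.5808, 0.0437, 0.0333]
ee_rot: [[0.996, -0.059, 0.061], [-0.061, -0.997, 0.036], [0.059, -0.039, -0.997]]
wrist_force: [2.2, -0.4, -0.3]
gripper_width: 0.178
```

Emit:
{"op": "servo_tool", "data": {
  "deltas": [
    {"slide":[-0.2,0,0],"spin":0},
    {"slide":[-0.2,0,0],"spin":0},
    {"slide":[-0.2,0,0],"spin":0}
  ]
}}

```text
time_s: 12.7
tcp_pos: [0.5683, 0.0452, 0.035]
ee_rot: [[0.996, -0.057, 0.07], [-0.06, -0.998, 0.037], [0.068, -0.042, -0.997]]
wrist_force: [4.2, -2.5, 0.1]
gripper_width: 0.173
```

Emit:
{"op": "servo_tool", "data": {
  "deltas": [
    {"slide":[-0.3,0,0],"spin":0},
    {"slide":[-0.3,0,0],"spin":0},
    {"slide":[-0.3,0,0],"spin":0}
  ]
}}

```text
time_s: 13.0
tcp_pos: [0.5446, 0.0466, 0.0339]
ee_rot: [[0.996, -0.057, 0.072], [-0.06, -0.997, 0.038], [0.069, -0.042, -0.997]]
wrist_force: [3.9, -4.0, -0.5]
gripper_width: 0.173
```

```bash
python3 to.py S -40 0 0.03 -4.1; python3 -c "
from h import *
print(sense()['ee_rot'].round(3)[:,2])"
```

```text
t 13.0 tcp [0.5446 0.0466 0.0339] yaw -3.44 F [ 3.94 -4.   -0.46] w 0.173 J [ 22.  25. -27.  -1. -34.  66.]
units in target-yaw frame [-2.22059367  0.08995254  0.15771511] spin 0.08298103240778687
units now [-2.23  0.06  0.  ]
[0.48910237 0.0483599 ]
[ 0.072  0.038 -0.997]
```

Emit:
{"op": "servo_tool", "data": {
  "deltas": [
    {"slide":[-0.3,0,0.05],"spin":0},
    {"slide":[-0.3,0,0],"spin":0}
  ]
}}

```text
time_s: 13.2
tcp_pos: [0.5285, 0.0479, 0.0317]
ee_rot: [[0.996, -0.057, 0.072], [-0.059, -0.998, 0.038], [0.07, -0.042, -0.997]]
wrist_force: [2.9, 0.0, 3.1]
gripper_width: 0.179
```

```bash
python3 to.py S -65 0 0.03 -4.1; python3 -c "
from h import *
cap('wrist','w7');cap('side','d7');cap('scene','s7')
b=cv2.imread('pics/d7.png')[130:290,200:360]; a=cv2.imread('pics/s7.png')[130:290,200:360]
f=lambda x:cv2.resize(x,(400,400),interpolation=cv2.INTER_CUBIC)
cv2.imwrite('pics/m7.png',np.hstack([f(a),f(b)]))"
```

```text
t 13.2 tcp [0.5285 0.0479 0.0317] yaw -3.42 F [2.87 0.01 3.05] w 0.179 J [ 22.  24. -29.  -1. -32.  65.]
units in target-yaw frame [-2.5714426   0.09350117  0.06898621] spin 0.08511921235340125
units now [-2.57  0.06 -0.11]
[0.46416635 0.05014733]
```

View pics/m7.png

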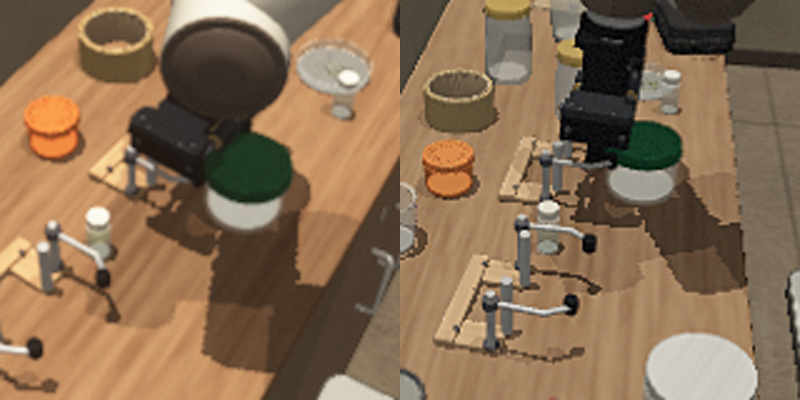

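View pics/w7.png

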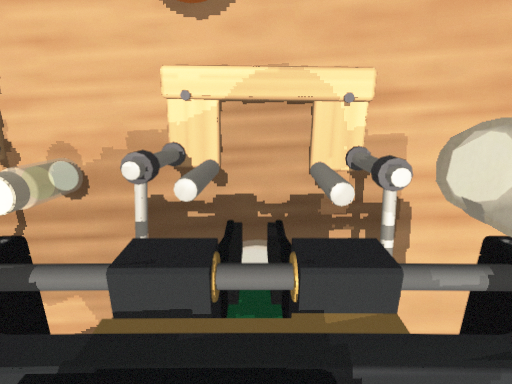

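Emit:
{"op": "servo_tool", "data": {
  "deltas": [
    {"slide":[-0.4,0,-0.1],"spin":0},
    {"slide":[-0.5,0,0],"spin":0},
    {"slide":[-0.5,0,0],"spin":0},
    {"slide":[-0.4,0,0],"spin":0},
    {"slide":[-0.2,0,0],"spin":0}
  ]
}}

```text
time_s: 13.85
tcp_pos: [0.4756, 0.051, 0.0307]
ee_rot: [[0.996, -0.058, 0.071], [-0.061, -0.997, 0.038], [0.069, -0.042, -0.997]]
wrist_force: [3.1, -0.0, 1.5]
gripper_width: 0.173
```

```bash
python3 to.py 0.43 0 0.1 -90;python3 -c "
from h import *
print(sense()['ee_rot'].round(3)[:,2])
w=load('w7')
from to import own
for p in [(186,189),(342,195)]: print(onz(w,*p,.07))
for p in [(131,170),(401,177)]: print(onz(w,*p,.07))
print(own('S',36,36),own('S',36,-36),own('S',45,60),own('S',45,-60))
"
```

```text
t 13.85 tcp [0.4756 0.051  0.0307] yaw -3.48 F [ 3.14 -0.01  1.51] w 0.173 J [ 25.  20. -36.  -0. -29.  62.]
units in target-yaw frame [ 2.03923337  1.8243955  -2.77321875] spin 10.815173846025361
units now [-1.5   2.02 -2.97]
[ 0.071  0.038 -0.997]
[0.56913726 0.07436398 0.07      ]
[0.56310573 0.00388159 0.07      ]
[0.57913047 0.09846872 0.07      ]
[ 0.57013589 -0.02137207  0.07      ]
[0.56748178 0.07883396] [0.56233396 0.00701822] [0.57817468 0.10212906] [ 0.56959499 -0.01756383]
```

Emit:
{"op": "servo_tool", "data": {
  "deltas": [
    {"slide":[0.4,0,-0.9],"spin":0},
    {"slide":[0,0,-1],"spin":0.5},
    {"slide":[0,0,-1],"spin":1},
    {"slide":[0,0,-0.5],"spin":1},
    {"slide":[0,0,0],"spin":1},
    {"slide":[0,0,0],"spin":1},
    {"slide":[0,0,0],"spin":1},
    {"slide":[0,0,0],"spin":1},
    {"slide":[0,0,0],"spin":1},
    {"slide":[0,0,0],"spin":1}
  ],
  "gripper": 85
}}

```text
time_s: 14.85
tcp_pos: [0.4628, 0.0428, 0.1128]
ee_rot: [[0.268, -0.963, 0.037], [-0.963, -0.267, 0.029], [-0.018, -0.044, -0.999]]
wrist_force: [0.1, -1.2, 0.0]
gripper_width: 0.667
```

```bash
python3 to.py 0.42 -0.014 0.11 -90;python3 -c "
from h import *
print(sense()['ee_rot'].round(3)[:,2])"
```

```text
t 14.85 tcp [0.4628 0.0428 0.1128] yaw -74.46 F [ 0.05 -1.21  0.05] w 0.667 J [ 25.  12. -31.  -1. -44.  -9.]
units in target-yaw frame [2.27381572 1.71321362 0.11348175] spin 1.9428294505527042
units now [ 1.73  2.26 -0.02]
[ 0.037  0.029 -0.999]
```

Emit:
{"op": "servo_tool", "data": {
  "deltas": [
    {"slide":[0.6,0.8,0],"spin":1},
    {"slide":[0.8,0.6,0],"spin":0.9},
    {"slide":[0.7,0.4,0.2],"spin":0},
    {"slide":[0,0,0.4],"spin":0},
    {"slide":[0,0,0],"spin":0}
  ]
}}

```text
time_s: 15.35
tcp_pos: [0.417, -0.0183, 0.091]
ee_rot: [[-0.01, -1.0, 0.022], [-1.0, 0.011, 0.027], [-0.027, -0.022, -0.999]]
wrist_force: [0.2, 0.5, 0.3]
gripper_width: 0.667
```

```bash
python3 to.py 0.42 -0.014 0.03 -90;python3 -c "
from meas import *
print(sense()['ee_rot'].round(3)[:,2])
cap('side','d8');cap('scene','s8')
b=cv2.imread('pics/d8.png')[130:330,200:400]; a=cv2.imread('pics/s8.png')[130:330,200:400]
f=lambda x:cv2.resize(x,(400,400),interpolation=cv2.INTER_CUBIC)
cv2.imwrite('pics/m8.png',np.hstack([f(a),f(b)]))"
```

```text
t 15.35 tcp [ 0.417  -0.0183  0.091 ] yaw -90.57 F [0.2  0.47 0.3 ] w 0.667 J [ 19.  10. -38.  -2. -40. -19.]
units in target-yaw frame [-0.1726161  -0.11842134  2.43915011] spin -0.07154755493228748
units now [-0.11 -0.06  2.44]
[ 0.022  0.027 -0.999]
```

View pics/m8.png

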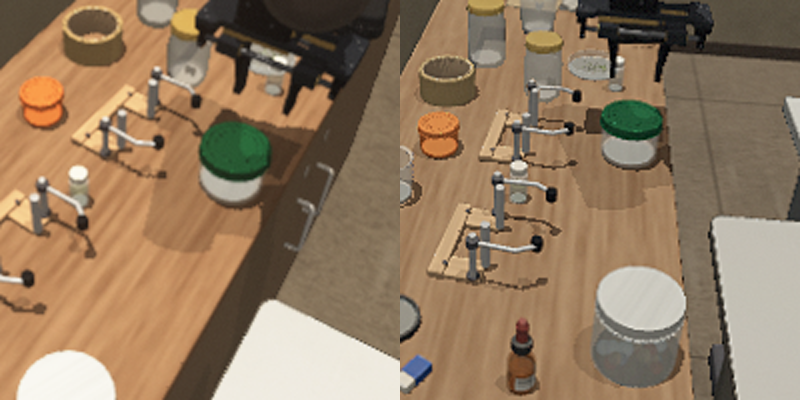

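```bash
python3 - <<'E'
from meas import *
s,d=load('s8'),load('d8')
print(lid(s,'squat',(290,180,350,230),True), lid(d,'squat',(290,170,345,210),True))
print(lid(d,'tall',(290,255,350,300),True), lid(s,'tall',(200,295,270,345),True))
E
```

```text
squat 12 659 rms 0.0015492249787666034 [301. 192.] [334. 216.]
squat 12 481 rms 0.0017945677663505335 [300. 181.] [330. 199.]
[0.41759325 0.05859944] [0.41977856 0.06260472]
tall 14 1104 rms 0.0004913126205697772 [299. 263.] [342. 294.]
tall 15 1634 rms 0.0002366053896763302 [209. 305.] [257. 344.]
[0.41670605 0.43190264] [0.41694007 0.4326317 ]
```

Emit:
{"op": "servo_tool", "data": {
  "deltas": [
    {"slide":[0,-0.1,0.8],"spin":0},
    {"slide":[0,0,0.8],"spin":0},
    {"slide":[0,0,0.6],"spin":0},
    {"slide":[0,0,0.2],"spin":0},
    {"slide":[0,0,0],"spin":0}
  ]
}}

```text
time_s: 15.95
tcp_pos: [0.4272, -0.0125, 0.032]
ee_rot: [[-0.003, -1.0, 0.03], [-1.0, 0.004, 0.029], [-0.029, -0.03, -0.999]]
wrist_force: [-0.8, 0.5, -0.5]
gripper_width: 0.662
```

```bash
sed -i 's/0.551,0.288/0.552,0.287/; s/0.529,0.0455/0.530,0.0425/' to.py;  python3 to.py 0.42 0.257 0.03 -90;python3 -c "
from h import *
print(sense()['ee_rot'].round(3)[:,2])"
```

```text
t 15.95 tcp [ 0.4272 -0.0125  0.032 ] yaw -90.17 F [-0.79  0.54 -0.46] w 0.662 J [ 20.  17. -41.  -2. -30. -18.]
units in target-yaw frame [-10.77974252   0.287035     0.07989565] spin -0.021072928942679425
units now [-10.77   0.33   0.38]
[ 0.03   0.029 -0.999]
```

Emit:
{"op": "servo_tool", "data": {
  "deltas": [
    {"slide":[-0.2,0.3,0],"spin":0},
    {"slide":[-0.4,0,0],"spin":0},
    {"slide":[-0.3,0,0],"spin":0},
    {"slide":[-0.3,0,0],"spin":0},
    {"slide":[-0.5,0,0],"spin":0},
    {"slide":[-0.6,0,0],"spin":0},
    {"slide":[-0.6,0,0],"spin":0}
  ]
}}

```text
time_s: 16.65
tcp_pos: [0.4198, 0.0645, 0.0371]
ee_rot: [[-0.003, -0.999, 0.034], [-1.0, 0.004, 0.029], [-0.029, -0.034, -0.999]]
wrist_force: [0.3, -1.7, 0.7]
gripper_width: 0.666
```

```bash
python3 to.py 0.42 0.257 0.03 -90;python3 -c "
from h import *
print(sense()['ee_rot'].round(3)[:,2])"
```

```text
t 16.65 tcp [0.4198 0.0645 0.0371] yaw -90.17 F [ 0.26 -1.74  0.72] w 0.666 J [ 30.  16. -42.  -1. -29. -30.]
units in target-yaw frame [-7.70093279 -0.0077376   0.28214599] spin -0.021572715960598288
units now [-7.69  0.03  0.51]
[ 0.034  0.029 -0.999]
```

Emit:
{"op": "servo_tool", "data": {
  "deltas": [
    {"slide":[-0.7,0,0.05],"spin":0},
    {"slide":[-0.7,0,0.05],"spin":0},
    {"slide":[-0.7,0,0.05],"spin":0},
    {"slide":[-0.7,0,0.05],"spin":0},
    {"slide":[-0.7,0,0.05],"spin":0}
  ]
}}

```text
time_s: 17.15
tcp_pos: [0.4185, 0.1571, 0.0349]
ee_rot: [[-0.001, -0.999, 0.034], [-1.0, 0.002, 0.028], [-0.028, -0.033, -0.999]]
wrist_force: [1.9, -1.4, 0.1]
gripper_width: 0.668
```

```bash
python3 to.py 0.42 0.257 0.03 -90;python3 -c "
from meas import *
print(sense()['ee_rot'].round(3)[:,2])
cap('side','d9')
b=cv2.imread('pics/d9.png')[130:330,200:400]
f=lambda x:cv2.resize(x,(500,500),interpolation=cv2.INTER_CUBIC)
cv2.imwrite('pics/m9.png',f(b))"
```

```text
t 17.15 tcp [0.4185 0.1571 0.0349] yaw -90.08 F [ 1.9  -1.44  0.12] w 0.668 J [ 42.  18. -39.   0. -30. -42.]
units in target-yaw frame [-3.9979394  -0.06076358  0.19527016] spin -0.010310491737882899
units now [-3.99 -0.04  0.31]
[ 0.034  0.028 -0.999]
```

View pics/m9.png

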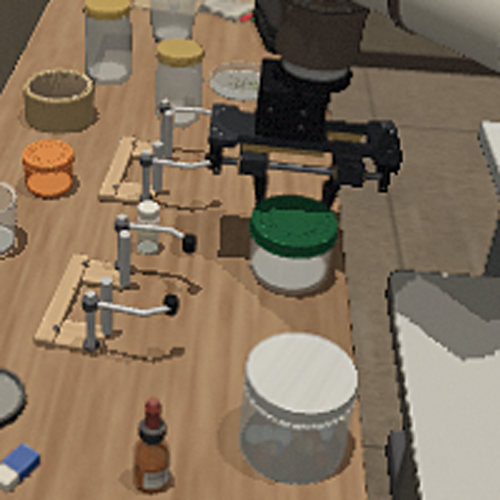

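Emit:
{"op": "servo_tool", "data": {
  "deltas": [
    {"slide":[-0.7,0,0.1],"spin":0},
    {"slide":[-0.7,0,0.1],"spin":0},
    {"slide":[-0.7,0,0.1],"spin":0},
    {"slide":[-0.6,0,0],"spin":0},
    {"slide":[-0.4,0,0],"spin":0},
    {"slide":[-0.2,0,0],"spin":0},
    {"slide":[-0.1,0,0],"spin":0}
  ]
}}

```text
time_s: 17.9
tcp_pos: [0.4168, 0.2476, 0.0313]
ee_rot: [[0.003, -0.999, 0.032], [-1.0, -0.002, 0.026], [-0.026, -0.033, -0.999]]
wrist_force: [-0.2, -1.7, -0.2]
gripper_width: 0.665
```

```bash
python3 to.py 0.42 0.257 0.03 -90;python3 -c "
from meas import *
print(sense()['ee_rot'].round(3)[:,2])
d=cap('side','d10'); print(lid(d,'squat',(290,210,370,260),True))
d=cap('scene','s10'); print(lid(d,'squat',(230,230,310,320),True))
"
```

```text
t 17.9 tcp [0.4168 0.2476 0.0313] yaw -89.81 F [-0.15 -1.68 -0.19] w 0.665 J [ 50.  21. -35.   1. -32. -51.]
units in target-yaw frame [-0.37499212 -0.12847161  0.05259353] spin 0.02332580885836677
units now [-0.37 -0.13  0.07]
[ 0.032  0.026 -0.999]
squat 13 869 rms 0.0008840636001413521 [300. 229.] [337. 257.]
[0.41486994 0.29282515]
squat 12 899 rms 0.005549304131083065 [251. 265.] [291. 295.]
[0.41214544 0.30720745]
```

Emit:
{"op": "servo_tool", "data": {
  "deltas": [
    {"slide":[-0.25,0,0],"spin":0},
    {"slide":[-0.15,0,0],"spin":0},
    {"slide":[0,0,0],"spin":0}
  ]
}}

```text
time_s: 18.3
tcp_pos: [0.4166, 0.2569, 0.0314]
ee_rot: [[0.001, -0.999, 0.032], [-1.0, -0.0, 0.025], [-0.025, -0.032, -0.999]]
wrist_force: [0.1, -0.3, -0.6]
gripper_width: 0.667
```

```bash
python3 to.py T -190 0 0.10 -5.5;python3 -c "
from meas import *
d=cap('side','d11'); print(lid(d,'squat',(290,210,370,260),True))"
```

```text
t 18.3 tcp [0.4166 0.2569 0.0314] yaw -89.93 F [ 0.08 -0.29 -0.57] w 0.667 J [ 51.  22. -34.   1. -32. -52.]
units in target-yaw frame [-2.32586575 -1.7193075  -2.74228932] spin -10.553912860163159
units now [-2.01  2.06 -2.76]
[0.36287472 0.30521069]
squat 11 877 rms 0.0011919551580135608 [300. 232.] [337. 259.]
[0.41527962 0.30293054]
```

Emit:
{"op": "servo_tool", "data": {
  "deltas": [
    {"slide":[0.4,0,-0.8],"spin":0},
    {"slide":[0,0.5,-1],"spin":-0.6},
    {"slide":[0,0.5,-1],"spin":-1},
    {"slide":[0,0.5,-0.5],"spin":-1},
    {"slide":[0,0.5,0],"spin":-1},
    {"slide":[0,0,0],"spin":-1},
    {"slide":[0,0,0],"spin":-1},
    {"slide":[0,0,0],"spin":-1},
    {"slide":[0,0,0],"spin":-1},
    {"slide":[0,0,0],"spin":-1}
  ],
  "gripper": 167
}}

```text
time_s: 19.35
tcp_pos: [0.3664, 0.2401, 0.1178]
ee_rot: [[0.948, -0.314, 0.041], [-0.316, -0.948, 0.04], [0.026, -0.051, -0.998]]
wrist_force: [-0.8, -0.6, -0.1]
gripper_width: 0.344
```

```bash
python3 to.py T -202 0 0.10 -5.5;python3 -c "
from meas import *
print(sense()['ee_rot'].round(3)[:,2])"
```

```text
t 19.35 tcp [0.3664 0.2401 0.1178] yaw -18.42 F [-0.78 -0.55 -0.14] w 0.344 J [ 55.   9. -36.   1. -42.  16.]
units in target-yaw frame [-0.86863952 -2.58086731  0.71163703] spin -1.6148391934337205
units now [-1.44 -2.28  0.79]
[0.35092997 0.30636084]
[ 0.041  0.04  -0.998]
```

Emit:
{"op": "servo_tool", "data": {
  "deltas": [
    {"slide":[-0.4,-0.8,0],"spin":-0.8},
    {"slide":[-0.4,-0.9,0],"spin":-0.8},
    {"slide":[-0.2,-0.8,0],"spin":0},
    {"slide":[0,0,0],"spin":0}
  ]
}}

```text
time_s: 19.75
tcp_pos: [0.3554, 0.31, 0.1214]
ee_rot: [[0.995, -0.086, 0.044], [-0.088, -0.995, 0.046], [0.04, -0.049, -0.998]]
wrist_force: [0.3, -0.4, 0.9]
gripper_width: 0.345
```

```bash
python3 to.py T -202 0 0.03 -5.5;python3 -c "
from meas import *
print(sense()['ee_rot'].round(3)[:,2])
d=cap('side','d12'); print(lid(d,'squat',(280,210,370,260),True))
s=cap('scene','s12');cap('wrist','w12')
b=cv2.imread('pics/d12.png')[130:330,200:400]; a=cv2.imread('pics/s12.png')[180:380,150:350]
f=lambda x:cv2.resize(x,(400,400),interpolation=cv2.INTER_CUBIC)
cv2.imwrite('pics/m12.png',np.hstack([f(a),f(b)]))"
```

```text
t 19.75 tcp [0.3554 0.31   0.1214] yaw -5.05 F [ 0.26 -0.39  0.92] w 0.345 J [ 62.  12. -32.   1. -43.  22.]
units in target-yaw frame [-0.16297624  0.16383259  3.65735974] spin 0.056579169837057464
units now [-0.31  0.34  3.64]
[0.35092997 0.30636084]
[ 0.044  0.046 -0.998]
squat 13 865 rms 0.0008751280161117597 [300. 232.] [337. 259.]
[0.41530034 0.30369367]
```

View pics/m12.png

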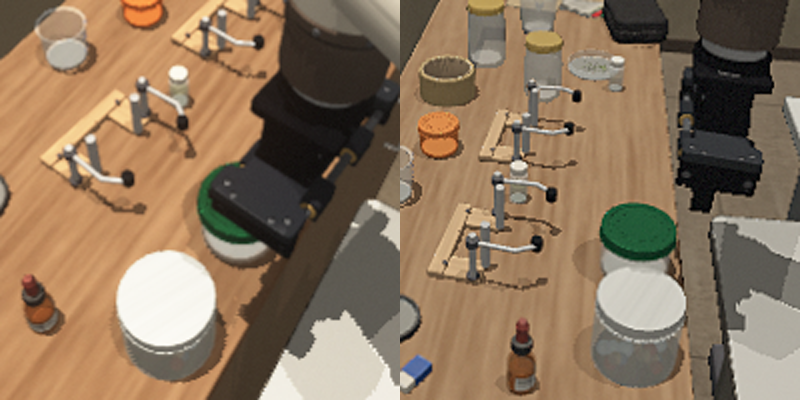

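View pics/w12.png

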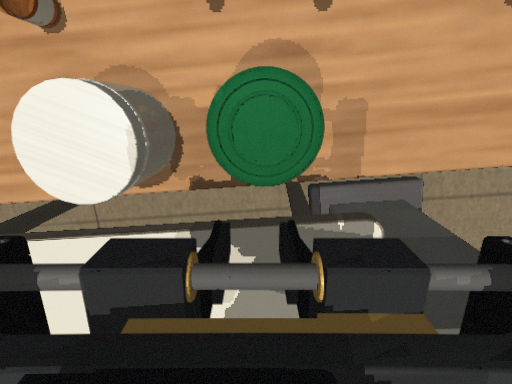

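```bash
python3 -c "
from meas import *
w=load('w12'); m=lidmask(w,'squat'); cs,_=cv2.findContours(m,0,1); c=max(cs,key=cv2.contourArea)
X=np.array([onz(w,u,v,.069)[:2] for u,v in c[:,0].astype(float)]); (x,y),r=cv2.minEnclosingCircle(X.astype(np.float32)); print(x,y,r)
m=lidmask(w,'tall',(0,60,180,210)); cs,_=cv2.findContours(m,0,1); c=max(cs,key=cv2.contourArea)
X=np.array([onz(w,u,v,.087)[:2] for u,v in c[:,0].astype(float)]); (x,y),r=cv2.minEnclosingCircle(X.astype(np.float32)); print(x,y,r)
"
```

```text
0.41500014066696167 0.2964024543762207 0.042645134031772614
0.41661202907562256 0.427770733833313 0.043763671070337296
```

Emit:
{"op": "servo_tool", "data": {
  "deltas": [
    {"slide":[-0.3,0.4,0.7],"spin":0.05},
    {"slide":[0,0,0.9],"spin":0},
    {"slide":[0,0,0.9],"spin":0},
    {"slide":[0,0,0.6],"spin":0},
    {"slide":[0,0,0.2],"spin":0}
  ]
}}

```text
time_s: 20.4
tcp_pos: [0.351, 0.2979, 0.037]
ee_rot: [[0.994, -0.101, 0.045], [-0.103, -0.994, 0.047], [0.04, -0.052, -0.998]]
wrist_force: [0.6, 0.3, -0.9]
gripper_width: 0.342
```

```bash
python3 to.py T -196 0 0.03 -5.5;python3 -c "
from meas import *
print(sense()['ee_rot'].round(3)[:,2])"
```

```text
t 20.4 tcp [0.351  0.2979 0.037 ] yaw -5.94 F [ 0.56  0.33 -0.93] w 0.342 J [ 61.  19. -39.   2. -29.  21.]
units in target-yaw frame [ 0.20689063 -0.33547679  0.28183394] spin -0.055367845676396854
units now [ 0.19 -0.32  0.31]
[0.35690235 0.30578577]
[ 0.045  0.047 -0.998]
```

Emit:
{"op": "servo_tool", "data": {
  "deltas": [
    {"slide":[0.1,-0.25,0.2],"spin":-0.05},
    {"slide":[0.3,0,0],"spin":0},
    {"slide":[0.3,0,0],"spin":0},
    {"slide":[0.3,0,0],"spin":0},
    {"slide":[0.4,0,0],"spin":0},
    {"slide":[0.5,0,0],"spin":0}
  ]
}}

```text
time_s: 21.0
tcp_pos: [0.4024, 0.2994, 0.036]
ee_rot: [[0.995, -0.094, 0.045], [-0.096, -0.994, 0.049], [0.04, -0.053, -0.998]]
wrist_force: [-1.4, 0.7, 0.6]
gripper_width: 0.343
```

```bash
python3 to.py T -104 0 0.03 -5.5;python3 -c "
from meas import *
print(sense()['ee_rot'].round(3)[:,2])"
```

```text
t 21.0 tcp [0.4024 0.2994 0.036 ] yaw -5.52 F [-1.37  0.66  0.62] w 0.343 J [ 56.  22. -33.   1. -31.  28.]
units in target-yaw frame [ 1.84527769 -0.08058772  0.24013729] spin -0.002481956901171145
units now [ 1.83 -0.06  0.32]
[0.4484788  0.29696796]
[ 0.045  0.049 -0.998]
```

Emit:
{"op": "servo_tool", "data": {
  "deltas": [
    {"slide":[0.5,-0.03,0.1],"spin":0},
    {"slide":[0.5,-0.03,0],"spin":0},
    {"slide":[0.3,0,0],"spin":0},
    {"slide":[0.2,0,0],"spin":0}
  ]
}}

```text
time_s: 21.4
tcp_pos: [0.445, 0.2968, 0.0352]
ee_rot: [[0.994, -0.096, 0.046], [-0.099, -0.994, 0.049], [0.041, -0.053, -0.998]]
wrist_force: [-2.3, 1.2, 0.6]
gripper_width: 0.344
```

```bash
python3 to.py T -52 0 0.03 -5.5;python3 -c "
from meas import *
d=cap('side','d13'); print(lid(d,'squat',(240,190,370,260),True))
s=cap('scene','s13');cap('wrist','w13')
b=cv2.imread('pics/d13.png')[180:300,200:320]; a=cv2.imread('pics/s13.png')[180:320,150:290]
f=lambda x:cv2.resize(x,(400,400),interpolation=cv2.INTER_CUBIC)
cv2.imwrite('pics/m13.png',np.hstack([f(a),f(b)]))"
```

```text
t 21.4 tcp [0.445  0.2968 0.0352] yaw -5.66 F [-2.34  1.22  0.65] w 0.344 J [ 51.  24. -28.   0. -34.  33.]
units in target-yaw frame [ 2.21749081 -0.02146692  0.20686754] spin -0.020271009324041245
units now [ 2.21 -0.01  0.3 ]
[0.5002394  0.29198398]
squat 9 527 rms 0.003452520933429753 [266. 227.] [289. 254.]
[0.49390197 0.29641217]
```

View pics/m13.png

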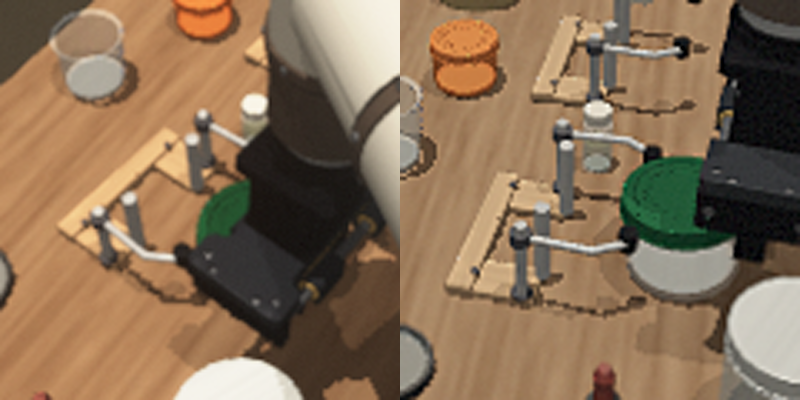

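View pics/w13.png

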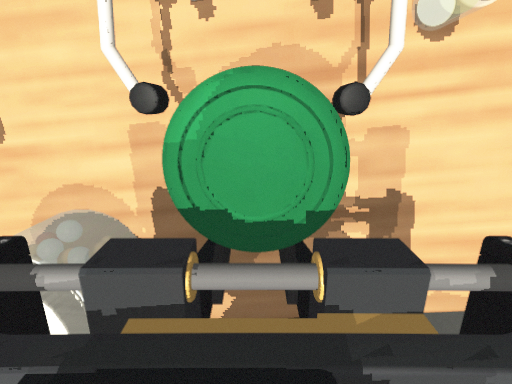

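Emit:
{"op": "servo_tool", "data": {
  "deltas": [
    {"slide":[0.15,-0.05,0],"spin":0},
    {"slide":[0.2,-0.05,0],"spin":0},
    {"slide":[0.2,0,0],"spin":0}
  ]
}}

```text
time_s: 21.85
tcp_pos: [0.4566, 0.2977, 0.0355]
ee_rot: [[0.995, -0.095, 0.043], [-0.097, -0.994, 0.048], [0.038, -0.051, -0.998]]
wrist_force: [-6.1, 3.3, -0.7]
gripper_width: 0.343
```

Emit:
{"op": "servo_tool", "data": {
  "deltas": [
    {"slide":[0.2,0,0],"spin":0},
    {"slide":[0.2,0,0],"spin":0},
    {"slide":[0.2,0,0],"spin":0}
  ]
}}

```text
time_s: 22.15
tcp_pos: [0.4692, 0.296, 0.035]
ee_rot: [[0.995, -0.095, 0.037], [-0.097, -0.994, 0.046], [0.033, -0.049, -0.998]]
wrist_force: [-6.1, 2.9, 1.1]
gripper_width: 0.346
```

```bash
python3 to.py T -52 0 0.03 -5.5;python3 -c "
from meas import *
cap('wrist','w14')"
```

```text
t 22.15 tcp [0.4692 0.296  0.035 ] yaw -5.55 F [-6.12  2.93  1.06] w 0.346 J [ 49.  26. -25.  -0. -36.  36.]
units in target-yaw frame [1.25028785 0.04184469 0.19881159] spin -0.0063484731357768
units now [1.24 0.05 0.24]
[0.5002394  0.29198398]
```

View pics/w14.png

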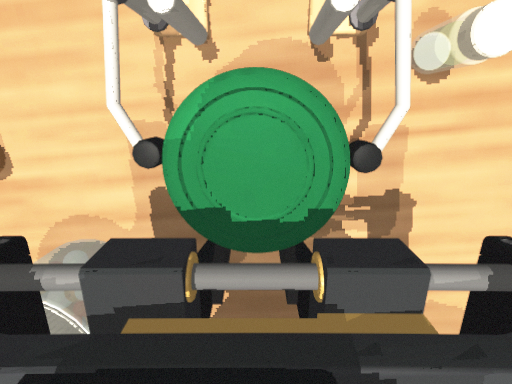

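Emit:
{"op": "servo_tool", "data": {
  "deltas": [
    {"slide":[0.15,-0.03,0],"spin":0},
    {"slide":[0.15,-0.03,0],"spin":0},
    {"slide":[0.15,0,0],"spin":0}
  ]
}}

```text
time_s: 22.5
tcp_pos: [0.48, 0.2956, 0.0348]
ee_rot: [[0.995, -0.095, 0.034], [-0.096, -0.994, 0.043], [0.03, -0.046, -0.999]]
wrist_force: [-5.5, 2.2, 0.6]
gripper_width: 0.339
```

Emit:
{"op": "servo_tool", "data": {
  "deltas": [
    {"slide":[0.15,0,0],"spin":0},
    {"slide":[0.15,0,0],"spin":0},
    {"slide":[0.15,0,0],"spin":0}
  ]
}}

```text
time_s: 22.8
tcp_pos: [0.4922, 0.2949, 0.0353]
ee_rot: [[0.995, -0.094, 0.034], [-0.095, -0.995, 0.043], [0.03, -0.046, -0.998]]
wrist_force: [-1.4, 0.6, 0.2]
gripper_width: 0.346
```

```bash
python3 to.py T -52 0 0.03 -5.5;python3 -c "
from meas import *
cap('wrist','w15')"
```

```text
t 22.8 tcp [0.4922 0.2949 0.0353] yaw -5.47 F [-1.36  0.58  0.15] w 0.346 J [ 47.  27. -22.  -0. -38.  38.]
units in target-yaw frame [0.33241684 0.08359201 0.21369241] spin 0.004259222571246113
units now [0.33 0.09 0.22]
[0.5002394  0.29198398]
```

View pics/w15.png

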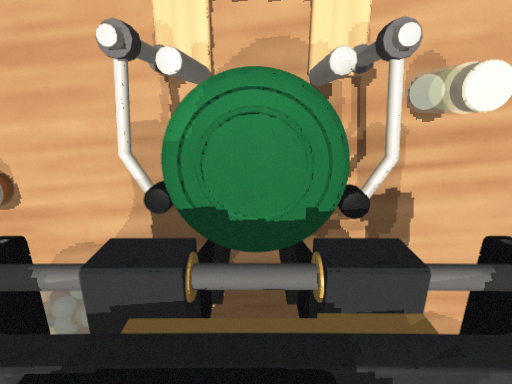

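Emit:
{"op": "servo_tool", "data": {
  "deltas": [
    {"slide":[0.1,0,0],"spin":0},
    {"slide":[0.1,0,0],"spin":0}
  ]
}}

```text
time_s: 23.05
tcp_pos: [0.4989, 0.2944, 0.0359]
ee_rot: [[0.995, -0.094, 0.036], [-0.096, -0.994, 0.044], [0.032, -0.047, -0.998]]
wrist_force: [-2.0, 0.8, 1.1]
gripper_width: 0.344
```

Emit:
{"op": "servo_tool", "data": {
  "deltas": [
    {"slide":[0.08,0,0],"spin":0},
    {"slide":[0.08,0,0],"spin":0}
  ]
}}

```text
time_s: 23.25
tcp_pos: [0.5026, 0.2933, 0.0357]
ee_rot: [[0.995, -0.095, 0.034], [-0.096, -0.994, 0.043], [0.03, -0.046, -0.998]]
wrist_force: [-7.2, 1.7, 0.5]
gripper_width: 0.348
```

Emit:
{"op": "servo_tool", "data": {
  "deltas": [
    {"slide":[0.08,0,0],"spin":0}
  ]
}}

```text
time_s: 23.35
tcp_pos: [0.5027, 0.2928, 0.0351]
ee_rot: [[0.995, -0.095, 0.031], [-0.097, -0.994, 0.042], [0.026, -0.045, -0.999]]
wrist_force: [-12.1, 5.4, 0.6]
gripper_width: 0.34
```

Emit:
{"op": "servo_tool", "data": {
  "deltas": [
    {"slide":[0.08,0,0],"spin":0}
  ]
}}

```text
time_s: 23.45
tcp_pos: [0.5026, 0.2929, 0.0347]
ee_rot: [[0.995, -0.096, 0.027], [-0.097, -0.994, 0.041], [0.023, -0.044, -0.999]]
wrist_force: [-10.5, 5.4, 4.5]
gripper_width: 0.344
```

```bash
python3 -c "
from meas import *
w=cap('wrist','w16'); s=sense(); print(s['tcp_pos'],s['wrist_force'])
m=lidmask(w,'squat'); cs,_=cv2.findContours(m,0,1); c=max(cs,key=cv2.contourArea)
X=np.array([onz(w,u,v,.069)[:2] for u,v in c[:,0].astype(float)]); (x,y),r=cv2.minEnclosingCircle(X.astype(np.float32)); print(x,y,r)
d=cap('side','d16');s=cap('scene','s16')
b=cv2.imread('pics/w16.png'); cv2.imwrite('pics/w16z.png',cv2.resize(b[0:260,80:440],None,fx=2.2,fy=2.2,interpolation=cv2.INTER_CUBIC))
"
```

```text
[0.50261731 0.29292172 0.0346784 ] [-10.27073721   4.39099367   2.4759391 ]
0.5522568225860596 0.2864212989807129 0.042724598199129105
```

View pics/w16z.png

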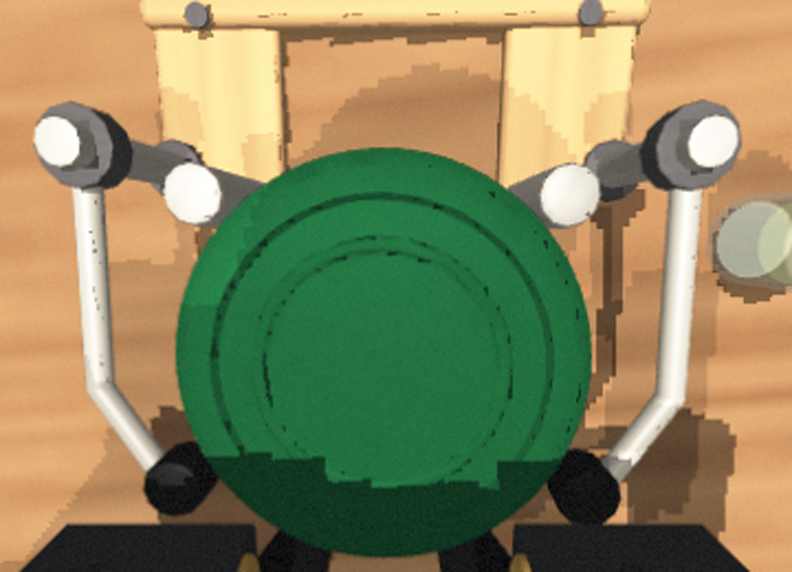

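```bash
python3 -c "
from meas import *
w=load('w16')
A=onz(w,80+193/2.2,195/2.2,.07);B=onz(w,80+570/2.2,195/2.2,.07)
C=np.array([0.55226,0.28642]);
m=lidmask(w,'squat'); cs,_=cv2.findContours(m,0,1); c=max(cs,key=cv2.contourArea)
q=c[:,0].astype(float); q=q[q[:,1]<215]; cen=np.array([254,160.]); q=q+0.5*(q-cen)/np.linalg.norm(q-cen,axis=1,keepdims=True)
X=np.array([onz(w,u,v,.069)[:2] for u,v in q])
from scipy.optimize import least_squares
C=least_squares(lambda t:np.hypot(*(X-t[:2]).T)-t[2],[.55,.29,.045]).x; print(C)
C=C[:2]
print(A,B,np.hypot(*(A-B)[:2]),np.hypot(*(A[:2]-C)),np.hypot(*(B[:2]-C)))
x=(A-B)[:2]; y=x/np.hypot(*x); ax=np.array([y[1],-y[0]]); print('seat',(A+B)[:2]/2-0.036*ax, np.degrees(np.arctan2(ax[1],ax[0])))
"
```

```text
[0.55248181 0.28639059 0.04239726]
[0.58988984 0.31849929 0.07      ] [0.58298595 0.24777768 0.07      ] 0.07105778919828187 0.04929837197283724 0.049208327301862725
seat [0.55060822 0.28663621] -5.575584966288012
```

Emit:
{"op": "servo_tool", "data": {
  "deltas": [
    {"slide":[-0.3,0,0],"spin":0},
    {"slide":[-0.6,0,-0.5],"spin":0},
    {"slide":[-0.6,0,-1],"spin":0},
    {"slide":[-0.5,0,-1],"spin":0.6},
    {"slide":[0,-0.6,-1],"spin":1},
    {"slide":[0,-1,-0.5],"spin":1},
    {"slide":[-0.3,-0.9,0],"spin":1},
    {"slide":[-0.5,-0.8,0],"spin":1},
    {"slide":[-0.6,-0.7,0],"spin":1},
    {"slide":[-0.8,-0.6,0],"spin":1}
  ],
  "gripper": 85
}}

```text
time_s: 24.6
tcp_pos: [0.4682, 0.4297, 0.1471]
ee_rot: [[0.492, -0.87, 0.039], [-0.87, -0.49, 0.048], [-0.022, -0.057, -0.998]]
wrist_force: [-0.6, -1.2, 0.3]
gripper_width: 0.663
```

```bash
python3 to.py .417 0.495 0.13 -90;python3 -c "
from meas import *
print(sense()['ee_rot'].round(3)[:,2])"
```

```text
t 24.6 tcp [0.4682 0.4297 0.1471] yaw -60.51 F [-0.64 -1.16  0.33] w 0.663 J [ 57.  25.  -7.   0. -55. -28.]
units in target-yaw frame [-2.61076884  2.0460749   0.6844853 ] spin 3.686477505836713
units now [-3.26  0.54  0.73]
[ 0.039  0.048 -0.998]
```

Emit:
{"op": "servo_tool", "data": {
  "deltas": [
    {"slide":[-0.9,0.2,0],"spin":0.9},
    {"slide":[-0.9,0.4,0],"spin":1},
    {"slide":[-0.7,0.6,0.2],"spin":1},
    {"slide":[-0.4,0.5,0.3],"spin":0.8},
    {"slide":[0,0,0],"spin":0}
  ]
}}

```text
time_s: 25.1
tcp_pos: [0.4039, 0.4934, 0.1354]
ee_rot: [[-0.023, -0.999, 0.046], [-0.998, 0.026, 0.054], [-0.055, -0.045, -0.997]]
wrist_force: [0.5, -0.1, -0.9]
gripper_width: 0.669
```

```bash
python3 to.py .417 0.497 0.045 -90;python3 -c "
from meas import *
print(sense()['ee_rot'].round(3)[:,2])
d=cap('side','d17'); s=cap('scene','s17');cap('wrist','w17')
b=cv2.imread('pics/d17.png')[180:380,200:400]; a=cv2.imread('pics/s17.png')[180:380,100:300]
f=lambda x:cv2.resize(x,(400,400),interpolation=cv2.INTER_CUBIC)
cv2.imwrite('pics/m17.png',np.hstack([f(a),f(b)]))"
```

```text
t 25.1 tcp [0.4039 0.4934 0.1354] yaw -91.34 F [ 0.49 -0.1  -0.91] w 0.669 J [ 66.  25.  -8.   1. -52. -68.]
units in target-yaw frame [-0.14438493 -0.52319176  3.61572883] spin -0.1674940465959338
units now [ 0.04 -0.36  3.64]
[ 0.046  0.054 -0.997]
```

View pics/m17.png

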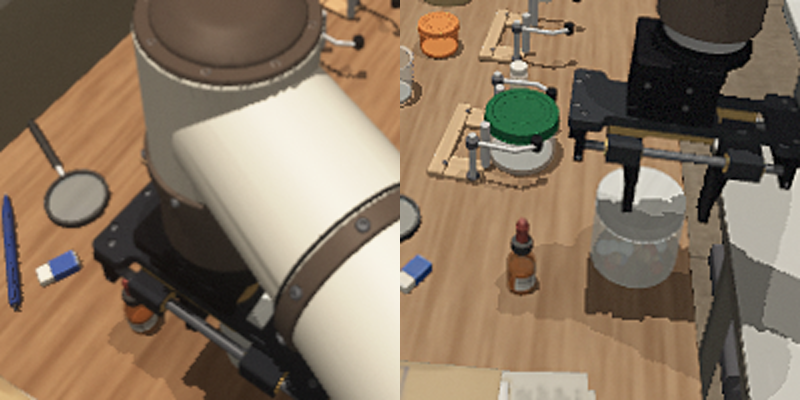

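View pics/w17.png

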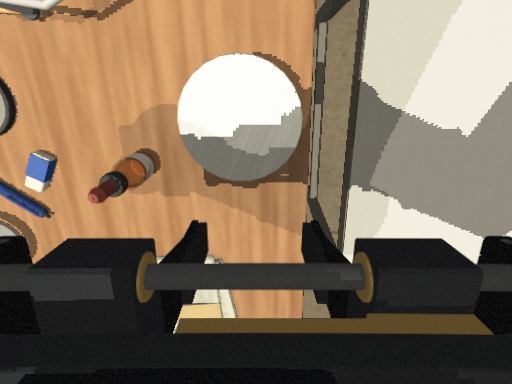

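Emit:
{"op": "servo_tool", "data": {
  "deltas": [
    {"slide":[0,-0.2,0.8],"spin":-0.15},
    {"slide":[0,0,0.9],"spin":0},
    {"slide":[0,0,0.8],"spin":0},
    {"slide":[0,0,0.4],"spin":0},
    {"slide":[0,0,0],"spin":0}
  ]
}}

```text
time_s: 25.75
tcp_pos: [0.4206, 0.4961, 0.0667]
ee_rot: [[-0.0, -0.999, 0.053], [-0.998, 0.003, 0.062], [-0.062, -0.053, -0.997]]
wrist_force: [-0.8, -0.3, 1.0]
gripper_width: 0.666
```

```bash
python3 to.py .415 0.12 0.045 -90;python3 -c "
from meas import *
print(sense()['ee_rot'].round(3)[:,2])
d=cap('side','d18')
b=cv2.imread('pics/d18.png')[180:380,200:400]
f=lambda x:cv2.resize(x,(500,500),interpolation=cv2.INTER_CUBIC)
cv2.imwrite('pics/m18.png',f(b))"
```

```text
t 25.75 tcp [0.4206 0.4961 0.0667] yaw -90.0 F [-0.81 -0.32  1.01] w 0.666 J [ 65.  30. -11.   2. -44. -66.]
units in target-yaw frame [15.0430278   0.22239564  0.8675963 ] spin -0.0005008785958722228
units now [15.07  0.22 -0.08]
[ 0.053  0.062 -0.997]
```

View pics/m18.png

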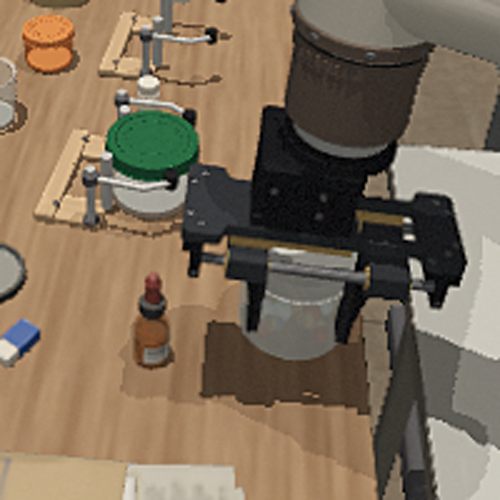

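Emit:
{"op": "servo_tool", "data": {
  "deltas": [
    {"slide":[0.1,0.2,0.5],"spin":0},
    {"slide":[0.2,0,0.2],"spin":0},
    {"slide":[0.3,0,0.1],"spin":0},
    {"slide":[0.3,0,0],"spin":0},
    {"slide":[0.3,0,0],"spin":0},
    {"slide":[0.3,0,0],"spin":0},
    {"slide":[0.3,0,0],"spin":0}
  ]
}}

```text
time_s: 26.5
tcp_pos: [0.4211, 0.4558, 0.0515]
ee_rot: [[0.003, -0.998, 0.064], [-0.997, 0.002, 0.079], [-0.079, -0.064, -0.995]]
wrist_force: [-0.2, 2.9, 0.2]
gripper_width: 0.669
```

```bash
python3 to.py .415 0.12 0.045 -90;python3 -c "
from meas import *
print(sense()['ee_rot'].round(3)[:,2])
d=cap('side','d19')
b=cv2.imread('pics/d19.png')[180:380,200:400]
f=lambda x:cv2.resize(x,(500,500),interpolation=cv2.INTER_CUBIC)
cv2.imwrite('pics/m19.png',f(b))"
```

```text
t 26.5 tcp [0.4211 0.4558 0.0515] yaw -89.8 F [-0.16  2.87  0.19] w 0.669 J [ 63.  29. -17.   2. -38. -64.]
units in target-yaw frame [13.43354178  0.24309657  0.26143478] spin 0.025086129999813522
units now [13.41  0.24 -0.82]
[ 0.064  0.079 -0.995]
```

View pics/m19.png

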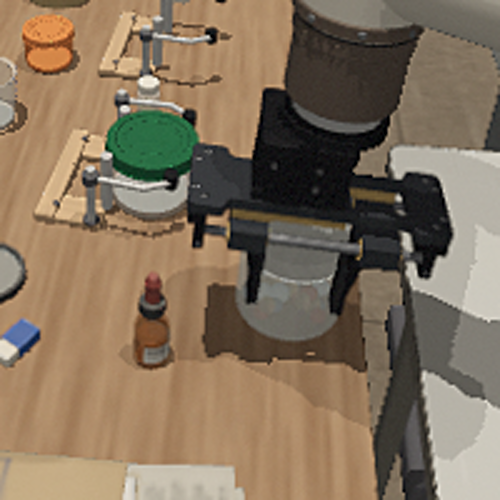

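Emit:
{"op": "servo_tool", "data": {
  "deltas": [
    {"slide":[0.6,0.1,-0.08],"spin":0},
    {"slide":[0.8,0.1,-0.08],"spin":0},
    {"slide":[0.9,0,-0.08],"spin":0},
    {"slide":[0.9,0,-0.08],"spin":0}
  ]
}}

```text
time_s: 26.95
tcp_pos: [0.4177, 0.3767, 0.055]
ee_rot: [[0.008, -0.998, 0.069], [-0.996, -0.001, 0.087], [-0.087, -0.07, -0.994]]
wrist_force: [-0.8, 2.1, 0.5]
gripper_width: 0.664
```

```bash
python3 to.py .415 0.12 0.045 -90;python3 -c "
from meas import *
print(sense()['ee_rot'].round(3)[:,2])
d=cap('side','d20');s=cap('scene','s20')
b=cv2.imread('pics/d20.png')[180:380,200:400]; a=cv2.imread('pics/s20.png')[180:380,150:350]
f=lambda x:cv2.resize(x,(400,400),interpolation=cv2.INTER_CUBIC)
cv2.imwrite('pics/m20.png',np.hstack([f(a),f(b)]))"
```

```text
t 26.95 tcp [0.4177 0.3767 0.055 ] yaw -89.57 F [-0.75  2.13  0.49] w 0.664 J [ 59.  24. -26.   1. -34. -60.]
units in target-yaw frame [10.26760351  0.10731849  0.39836957] spin 0.05410373057800655
units now [10.26  0.15 -0.51]
[ 0.069  0.087 -0.994]
```

View pics/m20.png

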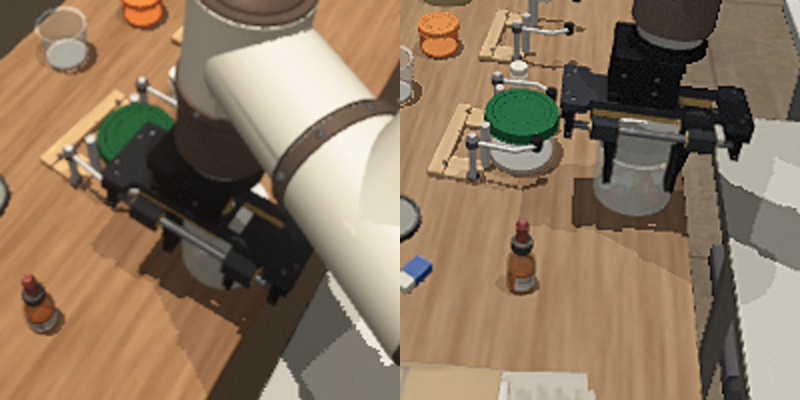

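Emit:
{"op": "servo_tool", "data": {
  "deltas": [
    {"slide":[0.9,0,-0.06],"spin":0.05},
    {"slide":[0.9,0,-0.06],"spin":0},
    {"slide":[0.9,0,-0.06],"spin":0},
    {"slide":[0.9,0,-0.06],"spin":0},
    {"slide":[0.9,0,-0.06],"spin":0}
  ]
}}

```text
time_s: 27.55
tcp_pos: [0.4205, 0.2646, 0.0549]
ee_rot: [[0.005, -0.997, 0.077], [-0.995, 0.003, 0.095], [-0.095, -0.077, -0.993]]
wrist_force: [-0.6, 1.9, 1.2]
gripper_width: 0.67
```

```bash
python3 to.py .418 0.096 0.045 -90;python3 -c "
from meas import *
print(sense()['ee_rot'].round(3)[:,2])"
```

```text
t 27.55 tcp [0.4205 0.2646 0.0549] yaw -89.73 F [-0.61  1.89  1.24] w 0.67 J [ 51.  19. -35.  -0. -30. -51.]
units in target-yaw frame [6.74316193 0.09840589 0.39546771] spin 0.0331607985860316
units now [ 6.75  0.11 -0.26]
[ 0.077  0.095 -0.993]
```

Emit:
{"op": "servo_tool", "data": {
  "deltas": [
    {"slide":[0.9,0.05,-0.06],"spin":0},
    {"slide":[0.9,0.05,-0.06],"spin":0},
    {"slide":[0.9,0.05,-0.06],"spin":0},
    {"slide":[0.8,0,-0.06],"spin":0}
  ]
}}

```text
time_s: 27.95
tcp_pos: [0.4203, 0.1769, 0.0548]
ee_rot: [[0.008, -0.996, 0.086], [-0.995, 0.001, 0.104], [-0.104, -0.086, -0.991]]
wrist_force: [0.3, 2.6, 2.2]
gripper_width: 0.666
```

```bash
python3 to.py .418 0.096 0.045 -90;python3 -c "
from meas import *
print(sense()['ee_rot'].round(3)[:,2])
d=cap('side','d21')
b=cv2.imread('pics/d21.png')[130:330,200:400]
f=lambda x:cv2.resize(x,(500,500),interpolation=cv2.INTER_CUBIC)
cv2.imwrite('pics/m21.png',f(b))"
```

```text
t 27.95 tcp [0.4203 0.1769 0.0548] yaw -89.51 F [0.32 2.58 2.2 ] w 0.666 J [ 43.  15. -39.  -2. -28. -40.]
units in target-yaw frame [3.2368542  0.09247067 0.39147796] spin 0.060653981909574384
units now [3.26 0.12 0.04]
[ 0.086  0.104 -0.991]
```

View pics/m21.png

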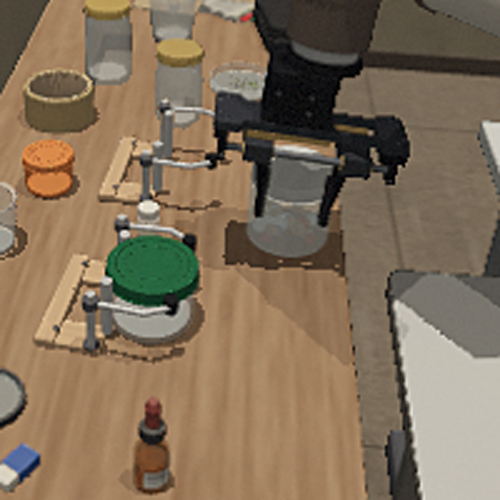

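Emit:
{"op": "servo_tool", "data": {
  "deltas": [
    {"slide":[0.7,-0.3,-0.04],"spin":0},
    {"slide":[0.7,-0.3,-0.04],"spin":0},
    {"slide":[0.6,-0.3,-0.04],"spin":0},
    {"slide":[0.5,-0.2,-0.04],"spin":0},
    {"slide":[0.3,-0.1,0],"spin":0},
    {"slide":[0.1,0,0],"spin":0}
  ]
}}

```text
time_s: 28.6
tcp_pos: [0.4493, 0.0986, 0.0539]
ee_rot: [[0.005, -0.997, 0.082], [-0.995, 0.003, 0.102], [-0.102, -0.083, -0.991]]
wrist_force: [0.3, 3.3, 2.5]
gripper_width: 0.665
```

```bash
python3 to.py .448 0.095 0.05 -90;python3 -c "
from meas import *
print(sense()['ee_rot'].round(3)[:,2])
d=cap('side','d22')
b=cv2.imread('pics/d22.png')[130:330,200:400]
f=lambda x:cv2.resize(x,(500,500),interpolation=cv2.INTER_CUBIC)
cv2.imwrite('pics/m22.png',f(b))
w=cap('wrist','w22')"
```

```text
t 28.6 tcp [0.4493 0.0986 0.0539] yaw -89.71 F [0.3  3.28 2.49] w 0.665 J [ 31.  16. -37.  -5. -30. -26.]
units in target-yaw frame [0.14559425 0.0515937  0.15432054] spin 0.036452723543895615
units now [0.16 0.06 0.13]
[ 0.082  0.102 -0.991]
```

View pics/m22.png

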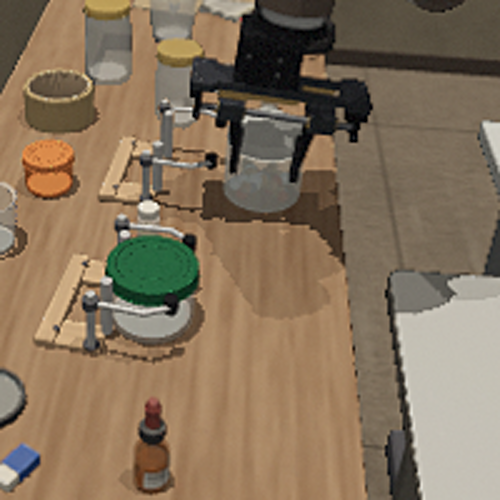

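View pics/w22.png

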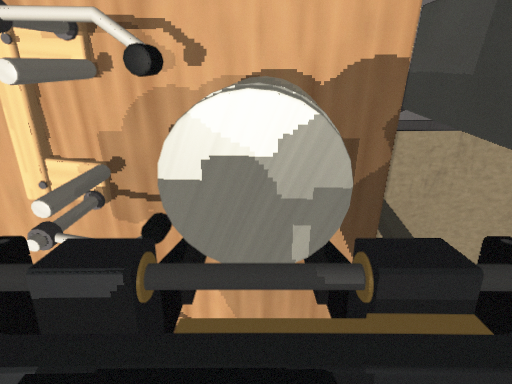

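```bash
python3 - <<'E'
from meas import *
w=load('w22')
# lid top contour: hand fit by ellipse points: left (158,180) right (352,178) top (262,86)
pts=[(158,180),(352,178),(170,138),(342,135),(190,110),(320,108),(175,225),(338,222)]
X=np.array([onz(w,u,v,.087)[:2] for u,v in pts])
s=least_squares(lambda t:np.hypot(*(X-t[:2]).T)-t[2],[.45,.05,.045]); print(s.x,s.fun)
for p in [(143,58),(155,228)]: print(onz(w,*p,.069))
for p in [(8,71),(42,209)]: print(onz(w,*p,.07))
E
```

```text
[0.44629144 0.05015959 0.04253779] [ 0.00064462 -0.00015654 -0.00114423  0.00057971 -0.00051959  0.00082571
  0.00069763 -0.0009273 ]
[ 0.49620253 -0.00244788  0.069     ]
[0.50323667 0.08441495 0.069     ]
[0.55965847 0.00329178 0.07      ]
[0.56557989 0.07428933 0.07      ]
```

```bash
sed -i 's/0.530,0.0425/0.5285,0.0418/; s/radians(-4.1)/radians(-4.5)/' to.py; python3 to.py S -146 0 0.12 -4.5
```

```text
t 28.7 tcp [0.4489 0.0987 0.0537] yaw -89.66 F [ 0.08  0.44 -0.33] w 0.668 J [ 31.  16. -37.  -5. -30. -26.]
units in target-yaw frame [-2.48748426  2.01854445 -2.65113999] spin -10.645026325523169
units now [ 1.52  2.41 -3.03]
[0.38295007 0.05325503]
```

Emit:
{"op": "servo_tool", "data": {
  "deltas": [
    {"slide":[-0.4,0.1,0],"spin":0},
    {"slide":[-0.3,0.4,-0.9],"spin":0},
    {"slide":[0,0.6,-1],"spin":-0.6},
    {"slide":[0,0.6,-0.8],"spin":-1},
    {"slide":[0,0.5,-0.3],"spin":-1},
    {"slide":[0,0,0],"spin":-1},
    {"slide":[0,0,0],"spin":-1},
    {"slide":[0,0,0],"spin":-1},
    {"slide":[0,0,0],"spin":-1},
    {"slide":[0,0,0],"spin":-1}
  ],
  "gripper": 167
}}

```text
time_s: 29.7
tcp_pos: [0.3763, 0.1066, 0.124]
ee_rot: [[0.897, -0.437, 0.066], [-0.441, -0.893, 0.091], [0.02, -0.111, -0.994]]
wrist_force: [-0.7, 1.2, -0.6]
gripper_width: 0.343
```

```bash
python3 to.py S -146 0 0.12 -4.5;python3 -c "
from meas import *
print(sense()['ee_rot'].round(3)[:,2])"
```

```text
t 29.7 tcp [0.3763 0.1066 0.124 ] yaw -26.19 F [-0.67  1.17 -0.63] w 0.343 J [ 38.   3. -41.  -3. -40.  27.]
units in target-yaw frame [0.4333592  2.10461248 0.16126602] spin -2.71146467898631
units now [ 1.18  1.8  -0.02]
[0.38295007 0.05325503]
[ 0.066  0.091 -0.994]
```

Emit:
{"op": "servo_tool", "data": {
  "deltas": [
    {"slide":[0.3,0.7,0],"spin":-0.9},
    {"slide":[0.2,0.7,0],"spin":-0.9},
    {"slide":[0.1,0.6,0],"spin":-0.9},
    {"slide":[0,0,0],"spin":0}
  ]
}}

```text
time_s: 30.1
tcp_pos: [0.3703, 0.0544, 0.1175]
ee_rot: [[0.997, -0.053, 0.06], [-0.058, -0.995, 0.087], [0.055, -0.09, -0.994]]
wrist_force: [-0.4, 0.3, 0.0]
gripper_width: 0.344
```

```bash
python3 to.py S -146 0 0.055 -4.5;python3 -c "
from meas import *
print(sense()['ee_rot'].round(3)[:,2])
w=cap('wrist','w23')"
```

```text
t 30.1 tcp [0.3703 0.0544 0.1175] yaw -3.32 F [-0.37  0.32  0.01] w 0.344 J [ 31.   2. -42.  -4. -40.  58.]
units in target-yaw frame [0.50982958 0.00543436 2.50145255] spin 0.1479670708429346
units now [0.37 0.24 2.51]
[0.38295007 0.05325503]
[ 0.06   0.087 -0.994]
```

View pics/w23.png

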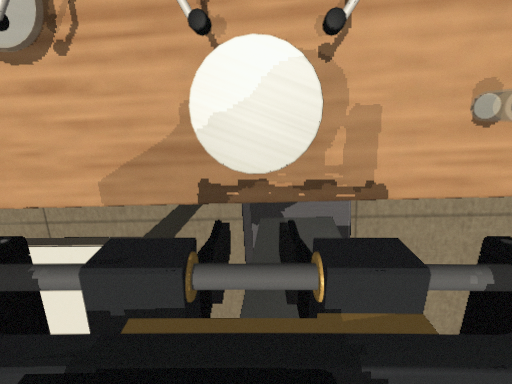

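```bash
python3 - <<'E'
from meas import *
w=load('w23')
m=lidmask(w,'tall',(170,20,340,190)); cs,_=cv2.findContours(m,0,1); q=max(cs,key=cv2.contourArea)[:,0].astype(float)
X=np.array([onz(w,u,v,.087)[:2] for u,v in q])
s=least_squares(lambda t:np.hypot(*(X-t[:2]).T)-t[2],[.45,.05,.045]); print(s.x)
print([onz(w,*p,.069)[:2] for p in [(199,21),(334,20)]])
E
```

```text
[0.4469817  0.05204085 0.04294979]
[array([0.504817  , 0.08788601]), array([ 0.4984918 , -0.00056159])]
```

Emit:
{"op": "servo_tool", "data": {
  "deltas": [
    {"slide":[0.2,0.25,0.7],"spin":0.1},
    {"slide":[0,0,0.9],"spin":0},
    {"slide":[0,0,0.8],"spin":0},
    {"slide":[0,0,0.2],"spin":0}
  ]
}}

```text
time_s: 30.55
tcp_pos: [0.3808, 0.0579, 0.0526]
ee_rot: [[0.995, -0.074, 0.065], [-0.08, -0.993, 0.089], [0.058, -0.094, -0.994]]
wrist_force: [0.5, 0.0, 0.4]
gripper_width: 0.341
```

```bash
python3 to.py S -108 0 0.055 -4.5;python3 -c "
from meas import *
print(sense()['ee_rot'].round(3)[:,2])"
```

```text
t 30.55 tcp [0.3808 0.0579 0.0526] yaw -4.58 F [0.52 0.04 0.39] w 0.341 J [ 31.  11. -46.  -5. -28.  59.]
units in target-yaw frame [ 1.62018396  0.17706674 -0.09534159] spin -0.010301553998289137
units now [ 1.62  0.17 -0.02]
[0.42083293 0.05027358]
[ 0.065  0.089 -0.994]
```

Emit:
{"op": "servo_tool", "data": {
  "deltas": [
    {"slide":[0.2,0.2,0],"spin":0},
    {"slide":[0.3,0,0.02],"spin":0},
    {"slide":[0.3,0,0.02],"spin":0},
    {"slide":[0.3,0,0.02],"spin":0},
    {"slide":[0.2,0,0.02],"spin":0}
  ]
}}

```text
time_s: 31.05
tcp_pos: [0.4148, 0.0513, 0.0534]
ee_rot: [[0.995, -0.074, 0.064], [-0.08, -0.993, 0.089], [0.057, -0.094, -0.994]]
wrist_force: [-1.9, 1.3, -0.1]
gripper_width: 0.349
```

```bash
python3 to.py S -52 0 0.055 -4.5;python3 -c "
from meas import *
print(sense()['ee_rot'].round(3)[:,2])
w=cap('wrist','w24')"
```

```text
t 31.05 tcp [0.4148 0.0513 0.0534] yaw -4.58 F [-1.91  1.28 -0.08] w 0.349 J [ 27.  13. -41.  -6. -30.  63.]
units in target-yaw frame [ 2.48365287  0.02272608 -0.06360067] spin -0.009494615694070063
units now [2.48 0.03 0.08]
[0.4766603  0.04587987]
[ 0.064  0.089 -0.994]
```

View pics/w24.png

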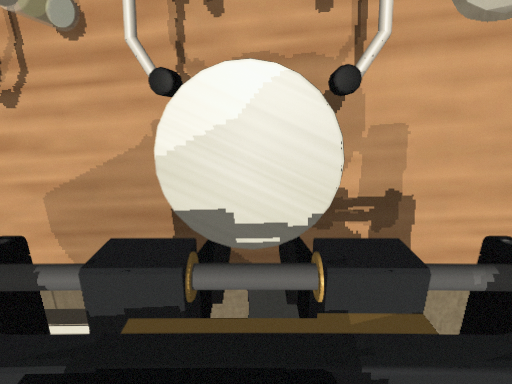

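Emit:
{"op": "servo_tool", "data": {
  "deltas": [
    {"slide":[0.2,0.05,0],"spin":0},
    {"slide":[0.2,0.05,0.02],"spin":0},
    {"slide":[0.2,0,0.02],"spin":0}
  ]
}}

```text
time_s: 31.4
tcp_pos: [0.4284, 0.0467, 0.0526]
ee_rot: [[0.995, -0.076, 0.059], [-0.081, -0.993, 0.088], [0.052, -0.093, -0.994]]
wrist_force: [-14.1, 7.3, 9.9]
gripper_width: 0.351
```

Emit:
{"op": "servo_tool", "data": {
  "deltas": [
    {"slide":[0.2,0,0.02],"spin":0},
    {"slide":[0.2,0,0.02],"spin":0},
    {"slide":[0.2,0,0.02],"spin":0}
  ]
}}

```text
time_s: 31.7
tcp_pos: [0.4318, 0.0444, 0.0498]
ee_rot: [[0.996, -0.081, 0.033], [-0.083, -0.993, 0.086], [0.025, -0.088, -0.996]]
wrist_force: [-15.1, 9.8, 11.1]
gripper_width: 0.347
```

Emit:
{"op": "servo_tool", "data": {
  "deltas": [
    {"slide":[0.2,0,0.02],"spin":0},
    {"slide":[0.2,0,0.02],"spin":0},
    {"slide":[0.2,0,0.02],"spin":0}
  ]
}}

```text
time_s: 32.0
tcp_pos: [0.433, 0.0435, 0.0474]
ee_rot: [[0.997, -0.083, 0.002], [-0.083, -0.993, 0.084], [-0.005, -0.084, -0.996]]
wrist_force: [-17.2, 10.7, 16.3]
gripper_width: 0.347
```

```bash
python3 to.py S -52 0 0.055 -4.5;python3 -c "
from meas import *
print(sense()['ee_rot'].round(3)[:,2])
w=cap('wrist','w25');d=cap('side','d25')
b=cv2.imread('pics/d25.png')[130:290,200:360];a=cv2.imread('pics/w25.png')
f=lambda x:cv2.resize(x,(400,400),interpolation=cv2.INTER_CUBIC)
cv2.imwrite('pics/m25.png',np.hstack([f(a),f(b)]))"
```

```text
t 32.0 tcp [0.433  0.0435 0.0474] yaw -4.77 F [-17.24  10.73  16.28] w 0.347 J [ 24.  17. -36.  -8. -35.  68.]
units in target-yaw frame [ 1.73249208 -0.23378885 -0.30216608] spin -0.03330176460755396
units now [ 1.73 -0.27 -0.29]
[0.4766603  0.04587987]
[ 0.002  0.084 -0.996]
```

View pics/m25.png

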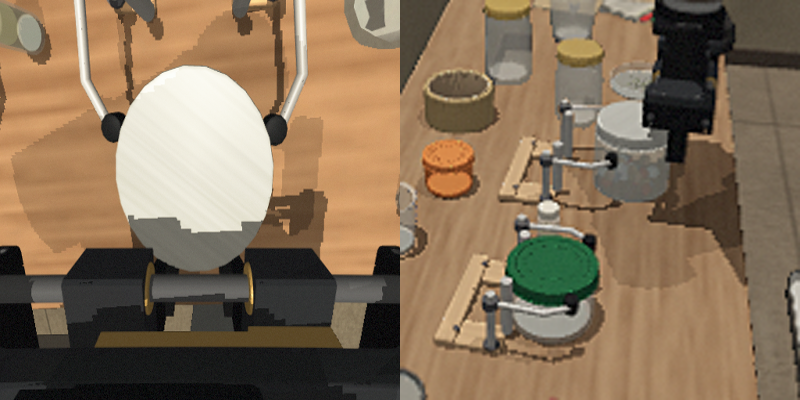

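Emit:
{"op": "servo_tool", "data": {
  "deltas": [
    {"slide":[-0.3,0,-0.1],"spin":0},
    {"slide":[-0.3,-0.25,-0.1],"spin":0},
    {"slide":[0,0,0],"spin":0}
  ]
}}

```text
time_s: 32.4
tcp_pos: [0.421, 0.0516, 0.0539]
ee_rot: [[0.997, -0.083, 0.009], [-0.083, -0.993, 0.086], [0.002, -0.086, -0.996]]
wrist_force: [0.3, 0.9, 0.8]
gripper_width: 0.344
```

```bash
python3 to.py S -52 0 0.05 -4.5;python3 -c "
from meas import *
print(sense()['ee_rot'].round(3)[:,2])
w=cap('wrist','w26');d=cap('side','d26')
b=cv2.imread('pics/d26.png')[130:290,200:360];a=cv2.imread('pics/w26.png')
f=lambda x:cv2.resize(x,(400,400),interpolation=cv2.INTER_CUBIC)
cv2.imwrite('pics/m26.png',np.hstack([f(a),f(b)]))"
```

```text
t 32.4 tcp [0.421  0.0516 0.0539] yaw -4.76 F [0.27 0.88 0.84] w 0.344 J [ 26.  15. -37.  -7. -35.  65.]
units in target-yaw frame [2.23817143 0.05502607 0.15701413] spin -0.03254314753733922
units now [2.24 0.06 0.16]
[0.4766603  0.04587987]
[ 0.009  0.086 -0.996]
```

View pics/m26.png

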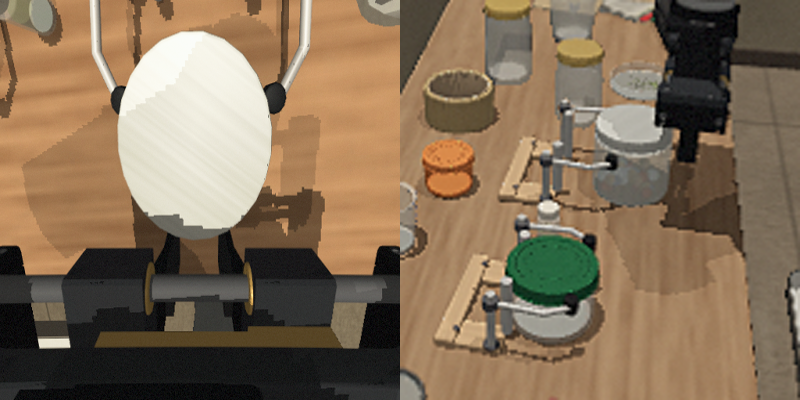

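```bash
python3 - <<'E'
from meas import *
w=load('w26')
m=lidmask(w,'tall',(140,20,360,230)); cs,_=cv2.findContours(m,0,1); q=max(cs,key=cv2.contourArea)[:,0].astype(float); q=q[q[:,1]<200]
X=np.array([onz(w,u,v,.087)[:2] for u,v in q])
s=least_squares(lambda t:np.hypot(*(X-t[:2]).T)-t[2],[.45,.05,.045]); print(s.x)
print([onz(w,u*512/400,v*384/400,.069)[:2] for u,v in [(120,98),(274,97)]])
E
```

```text
[0.484799   0.04606646 0.04286571]
[array([0.50764298, 0.09189411]), array([ 0.50024675, -0.00220594])]
```

Emit:
{"op": "servo_tool", "data": {
  "deltas": [
    {"slide":[0.3,0,-0.03],"spin":0},
    {"slide":[0.2,0,-0.03],"spin":0},
    {"slide":[0.2,0,-0.03],"spin":0}
  ]
}}

```text
time_s: 32.8
tcp_pos: [0.4357, 0.0491, 0.0551]
ee_rot: [[0.996, -0.084, -0.002], [-0.084, -0.993, 0.084], [-0.009, -0.084, -0.996]]
wrist_force: [-13.9, 6.3, 7.4]
gripper_width: 0.348
```

Emit:
{"op": "servo_tool", "data": {
  "deltas": [
    {"slide":[0.2,0,-0.03],"spin":0}
  ]
}}

```text
time_s: 32.9
tcp_pos: [0.4367, 0.0484, 0.0551]
ee_rot: [[0.996, -0.086, -0.012], [-0.085, -0.993, 0.084], [-0.019, -0.083, -0.996]]
wrist_force: [-13.1, 8.9, 10.6]
gripper_width: 0.347
```

Emit:
{"op": "servo_tool", "data": {
  "deltas": [
    {"slide":[0.2,0,-0.03],"spin":0}
  ]
}}

```text
time_s: 33.0
tcp_pos: [0.4375, 0.048, 0.0551]
ee_rot: [[0.996, -0.088, -0.022], [-0.086, -0.993, 0.084], [-0.03, -0.082, -0.996]]
wrist_force: [-13.6, 8.8, 11.2]
gripper_width: 0.348
```

Emit:
{"op": "servo_tool", "data": {
  "deltas": [
    {"slide":[0.1,-0.1,-0.15],"spin":0}
  ]
}}

```text
time_s: 33.1
tcp_pos: [0.438, 0.0495, 0.058]
ee_rot: [[0.996, -0.09, -0.029], [-0.087, -0.993, 0.083], [-0.036, -0.08, -0.996]]
wrist_force: [-2.3, 0.3, -1.5]
gripper_width: 0.345
```

Emit:
{"op": "servo_tool", "data": {
  "deltas": [
    {"slide":[0.2,-0.1,-0.15],"spin":0}
  ]
}}

```text
time_s: 33.2
tcp_pos: [0.4396, 0.0504, 0.0604]
ee_rot: [[0.995, -0.092, -0.038], [-0.089, -0.993, 0.081], [-0.046, -0.078, -0.996]]
wrist_force: [-6.7, 1.0, -3.2]
gripper_width: 0.343
```

Emit:
{"op": "servo_tool", "data": {
  "deltas": [
    {"slide":[0.2,-0.05,-0.05],"spin":0}
  ]
}}

```text
time_s: 33.3
tcp_pos: [0.4402, 0.05, 0.0602]
ee_rot: [[0.994, -0.095, -0.05], [-0.091, -0.993, 0.08], [-0.057, -0.075, -0.996]]
wrist_force: [-10.3, 3.4, 3.1]
gripper_width: 0.35
```

Emit:
{"op": "servo_tool", "data": {
  "deltas": [
    {"slide":[0.2,-0.05,-0.06],"spin":0}
  ]
}}

```text
time_s: 33.4
tcp_pos: [0.4404, 0.0496, 0.0602]
ee_rot: [[0.993, -0.097, -0.062], [-0.092, -0.993, 0.078], [-0.069, -0.071, -0.995]]
wrist_force: [-11.8, 3.1, 4.7]
gripper_width: 0.341
```

```bash
python3 to.py S -52 0 0.05 -4.5;python3 -c "
from meas import *
print(sense()['ee_rot'].round(3)[:,2])
w=cap('wrist','w27');d=cap('side','d27')
b=cv2.imread('pics/d27.png')[140:240,250:350];a=cv2.imread('pics/w27.png')
f=lambda x:cv2.resize(x,(400,400),interpolation=cv2.INTER_CUBIC)
cv2.imwrite('pics/m27.png',np.hstack([f(a),f(b)]))"
```

```text
t 33.4 tcp [0.4404 0.0496 0.0602] yaw -5.28 F [-11.82   3.13   4.7 ] w 0.341 J [ 23.  18. -31.  -8. -43.  67.]
units in target-yaw frame [1.45877095 0.03441296 0.40690673] spin -0.09791975829644528
units now [1.48 0.04 0.3 ]
[0.4766603  0.04587987]
[-0.062  0.078 -0.995]
```

View pics/m27.png

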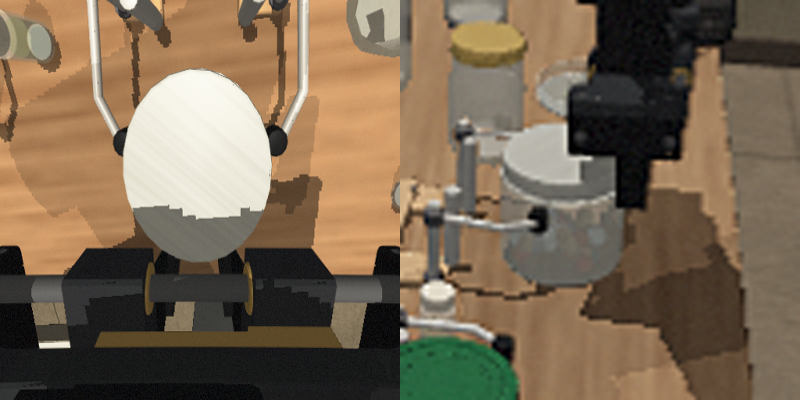

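Emit:
{"op": "servo_tool", "data": {
  "deltas": [
    {"slide":[-0.4,0,-0.3],"spin":0},
    {"slide":[-0.3,0,-1],"spin":0},
    {"slide":[0,0,-1],"spin":0},
    {"slide":[0,0,-0.8],"spin":0},
    {"slide":[0.8,0.1,0],"spin":0},
    {"slide":[1,0,0],"spin":0},
    {"slide":[1,0,0],"spin":0},
    {"slide":[1,0,0],"spin":0},
    {"slide":[1,0,0],"spin":0},
    {"slide":[1,0,0],"spin":0}
  ],
  "gripper": 97
}}

```text
time_s: 34.5
tcp_pos: [0.5831, 0.0268, 0.1417]
ee_rot: [[0.995, -0.096, -0.037], [-0.093, -0.993, 0.079], [-0.045, -0.075, -0.996]]
wrist_force: [-0.2, -0.5, -0.1]
gripper_width: 0.619
```

```bash
python3 to.py S 66 0 0.10 -4.5;python3 -c "
from meas import *
print(sense()['ee_rot'].round(3)[:,2])
w=cap('wrist','w28');d=cap('side','d28')
b=cv2.imread('pics/d28.png')[120:240,240:360];a=cv2.imread('pics/w28.png')
f=lambda x:cv2.resize(x,(400,400),interpolation=cv2.INTER_CUBIC)
cv2.imwrite('pics/m28.png',np.hstack([f(a),f(b)]))"
```

```text
t 34.5 tcp [0.5831 0.0268 0.1417] yaw -5.33 F [-0.24 -0.47 -0.08] w 0.619 J [ 16.  23.  -8.  -6. -60.  72.]
units in target-yaw frame [ 0.41390872 -0.42729039  1.66682021] spin -0.10345666582513502
units now [ 0.48 -0.31  1.67]
[0.59429654 0.0366217 ]
[-0.037  0.079 -0.996]
```

View pics/m28.png

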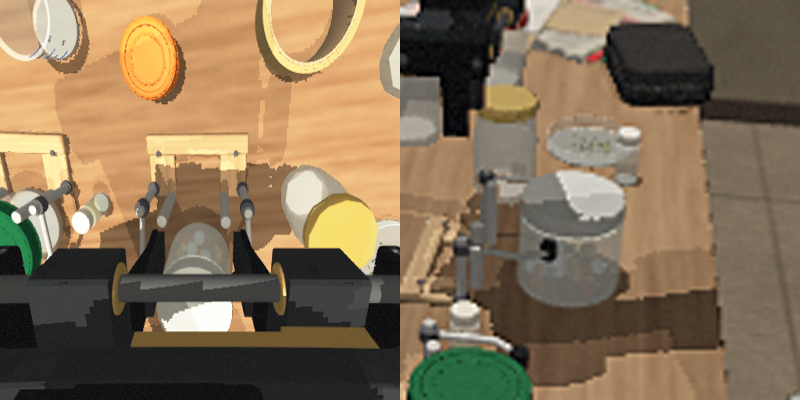

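Emit:
{"op": "servo_tool", "data": {
  "deltas": [
    {"slide":[0.5,-0.1,0.5],"spin":0.1},
    {"slide":[0,0,0.9],"spin":0},
    {"slide":[0,0,0.9],"spin":0},
    {"slide":[0,0,0.6],"spin":0},
    {"slide":[0,0,0],"spin":0}
  ]
}}

```text
time_s: 35.1
tcp_pos: [0.5986, 0.0328, 0.0698]
ee_rot: [[0.993, -0.113, -0.026], [-0.11, -0.991, 0.079], [-0.034, -0.075, -0.997]]
wrist_force: [-0.5, -0.1, 0.4]
gripper_width: 0.62
```

```bash
python3 to.py S 60 0 0.05 -4.5;python3 -c "
from meas import *
print(sense()['ee_rot'].round(3)[:,2])
w=cap('wrist','w29')"
```

```text
t 35.1 tcp [0.5986 0.0328 0.0698] yaw -6.34 F [-0.45 -0.14  0.39] w 0.62 J [ 16.  29. -11.  -6. -51.  71.]
units in target-yaw frame [-0.42424944 -0.13968549  0.79244208] spin -0.22972553329352152
units now [-0.4  -0.06  0.81]
[0.58831504 0.03709245]
[-0.026  0.079 -0.997]
```

View pics/w29.png

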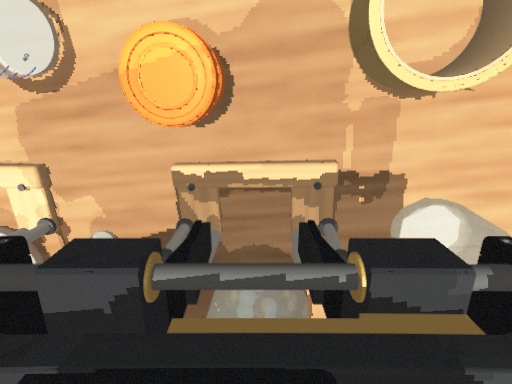

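Emit:
{"op": "servo_tool", "data": {
  "deltas": [
    {"slide":[-0.1,0,0.5],"spin":-0.2},
    {"slide":[-0.2,0,0.3],"spin":0},
    {"slide":[-0.2,0,0],"spin":0},
    {"slide":[-0.2,0,0],"spin":0}
  ]
}}

```text
time_s: 35.55
tcp_pos: [0.5827, 0.0362, 0.0534]
ee_rot: [[0.997, -0.081, -0.016], [-0.08, -0.994, 0.08], [-0.023, -0.078, -0.997]]
wrist_force: [5.1, -1.7, -1.9]
gripper_width: 0.614
```

Emit:
{"op": "servo_tool", "data": {
  "deltas": [
    {"slide":[-0.2,0,0],"spin":0},
    {"slide":[-0.2,0,0],"spin":0},
    {"slide":[-0.2,0,0],"spin":0}
  ]
}}

```text
time_s: 35.85
tcp_pos: [0.5829, 0.0386, 0.0574]
ee_rot: [[0.997, -0.072, 0.022], [-0.073, -0.994, 0.083], [0.016, -0.084, -0.996]]
wrist_force: [8.9, -2.9, -6.6]
gripper_width: 0.619
```

Emit:
{"op": "servo_tool", "data": {
  "deltas": [
    {"slide":[-0.25,0,0.06],"spin":0},
    {"slide":[-0.25,0,0.06],"spin":0},
    {"slide":[-0.25,0,0.06],"spin":0},
    {"slide":[-0.25,0,0.06],"spin":0},
    {"slide":[-0.25,0,0.06],"spin":0}
  ]
}}

```text
time_s: 36.35
tcp_pos: [0.5833, 0.039, 0.0585]
ee_rot: [[0.994, -0.057, 0.096], [-0.065, -0.994, 0.083], [0.091, -0.089, -0.992]]
wrist_force: [13.1, -6.8, -6.5]
gripper_width: 0.618
```

```bash
python3 to.py S -146 0 0.125 -4.5;python3 -c "
from meas import *
print(sense()['ee_rot'].round(3)[:,2])"
```

```text
t 36.35 tcp [0.5833 0.039  0.0585] yaw -3.73 F [13.07 -6.79 -6.48] w 0.618 J [ 18.  25. -20.  -5. -38.  72.]
units in target-yaw frame [-8.03215315  0.0610261  -2.66065675] spin 0.09656141169907784
units now [-7.76 -0.35 -3.36]
[0.38295007 0.05325503]
[ 0.096  0.083 -0.992]
```

Emit:
{"op": "servo_tool", "data": {
  "deltas": [
    {"slide":[0.3,0,-0.2],"spin":0},
    {"slide":[0.1,0,-1],"spin":0},
    {"slide":[0,0,-1],"spin":0},
    {"slide":[-0.5,0,-0.8],"spin":0.1},
    {"slide":[-1,0,0],"spin":0},
    {"slide":[-1,0,0],"spin":0},
    {"slide":[-1,0,0],"spin":0},
    {"slide":[-1,0,0],"spin":0},
    {"slide":[-1,0,0],"spin":0},
    {"slide":[-1,0,0],"spin":0}
  ],
  "gripper": 167
}}

```text
time_s: 37.35
tcp_pos: [0.4233, 0.0451, 0.128]
ee_rot: [[0.992, -0.072, 0.108], [-0.081, -0.993, 0.086], [0.101, -0.094, -0.99]]
wrist_force: [-0.5, -0.4, -0.1]
gripper_width: 0.345
```

```bash
python3 to.py .412 .0523 0.125 -4.5;python3 -c "
from meas import *
print(sense()['ee_rot'].round(3)[:,2])"
```

```text
t 37.35 tcp [0.4233 0.0451 0.128 ] yaw -4.68 F [-0.45 -0.39 -0.14] w 0.345 J [ 27.   5. -38.  -3. -39.  61.]
units in target-yaw frame [-0.47268182 -0.25365148  0.12049597] spin -0.022241819786938066
units now [-0.48 -0.24  0.1 ]
[ 0.108  0.086 -0.99 ]
```

Emit:
{"op": "servo_tool", "data": {
  "deltas": [
    {"slide":[-0.6,-0.05,0],"spin":0},
    {"slide":[-0.1,0,0.9],"spin":0},
    {"slide":[0,0,0.9],"spin":0},
    {"slide":[0,0,0.7],"spin":0},
    {"slide":[0,0,0],"spin":0}
  ]
}}

```text
time_s: 37.85
tcp_pos: [0.4091, 0.0539, 0.0672]
ee_rot: [[0.991, -0.068, 0.115], [-0.079, -0.993, 0.091], [0.108, -0.099, -0.989]]
wrist_force: [-0.5, 0.2, 0.8]
gripper_width: 0.345
```

```bash
python3 to.py .43 .0508 0.06 -4.5;python3 -c "
from meas import *
print(sense()['ee_rot'].round(3)[:,2])
w=cap('wrist','w30')
m=lidmask(w,'tall',(140,10,380,230)); cs,_=cv2.findContours(m,0,1); q=max(cs,key=cv2.contourArea)[:,0].astype(float); q=q[q[:,1]<190]
X=np.array([onz(w,u,v,.087)[:2] for u,v in q])
s=least_squares(lambda t:np.hypot(*(X-t[:2]).T)-t[2],[.45,.05,.045]); print(s.x)"
```

```text
t 37.85 tcp [0.4091 0.0539 0.0672] yaw -4.53 F [-0.52  0.24  0.75] w 0.345 J [ 29.  10. -44.  -3. -28.  59.]
units in target-yaw frame [0.84195138 0.05977433 0.28931117] spin -0.003700476991184587
units now [0.81 0.1  0.37]
[ 0.115  0.091 -0.989]
[0.48816552 0.04481047 0.0423048 ]
```

View pics/w30.png

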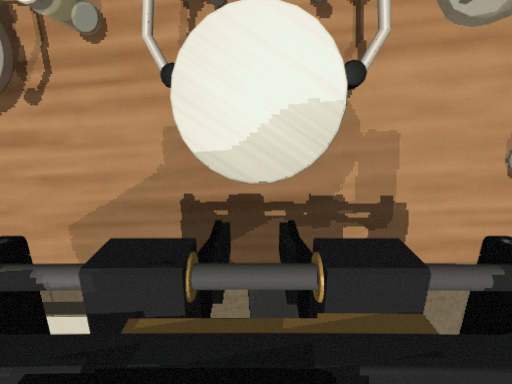

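Emit:
{"op": "servo_tool", "data": {
  "deltas": [
    {"slide":[0.4,0.05,0.3],"spin":0},
    {"slide":[0.4,0.05,0.15],"spin":0},
    {"slide":[0.2,0,0],"spin":0}
  ]
}}

```text
time_s: 38.2
tcp_pos: [0.4388, 0.0513, 0.0617]
ee_rot: [[0.991, -0.066, 0.12], [-0.077, -0.993, 0.094], [0.113, -0.103, -0.988]]
wrist_force: [-5.8, 3.0, 0.5]
gripper_width: 0.343
```

Emit:
{"op": "servo_tool", "data": {
  "deltas": [
    {"slide":[0.3,0,-0.03],"spin":0}
  ]
}}

```text
time_s: 38.3
tcp_pos: [0.4421, 0.0488, 0.0617]
ee_rot: [[0.992, -0.069, 0.11], [-0.079, -0.993, 0.091], [0.103, -0.099, -0.99]]
wrist_force: [-9.5, 1.1, 0.3]
gripper_width: 0.347
```

Emit:
{"op": "servo_tool", "data": {
  "deltas": [
    {"slide":[0.3,-0.03,-0.06],"spin":0}
  ]
}}

```text
time_s: 38.4
tcp_pos: [0.4448, 0.0469, 0.0623]
ee_rot: [[0.993, -0.072, 0.098], [-0.081, -0.993, 0.088], [0.091, -0.095, -0.991]]
wrist_force: [-8.6, 2.9, 1.0]
gripper_width: 0.346
```

Emit:
{"op": "servo_tool", "data": {
  "deltas": [
    {"slide":[0.3,-0.12,-0.04],"spin":0},
    {"slide":[0.3,-0.1,-0.04],"spin":0}
  ]
}}

```text
time_s: 38.6
tcp_pos: [0.4523, 0.0481, 0.0634]
ee_rot: [[0.994, -0.078, 0.079], [-0.085, -0.993, 0.083], [0.072, -0.089, -0.993]]
wrist_force: [-6.9, 0.9, 0.4]
gripper_width: 0.348
```

Emit:
{"op": "servo_tool", "data": {
  "deltas": [
    {"slide":[0.3,-0.1,-0.04],"spin":0}
  ]
}}

```text
time_s: 38.7
tcp_pos: [0.456, 0.0484, 0.0639]
ee_rot: [[0.994, -0.081, 0.07], [-0.086, -0.993, 0.081], [0.063, -0.086, -0.994]]
wrist_force: [-6.5, 1.4, 0.4]
gripper_width: 0.346
```

```bash
python3 to.py S -52 0 0.06 -4.5;python3 -c "
from meas import *
print(sense()['ee_rot'].round(3)[:,2])
w=cap('wrist','w31');d=cap('side','d31')
b=cv2.imread('pics/d31.png')[140:240,250:350];a=cv2.imread('pics/w31.png')
f=lambda x:cv2.resize(x,(400,400),interpolation=cv2.INTER_CUBIC)
cv2.imwrite('pics/m31.png',np.hstack([f(a),f(b)]))"
```

```text
t 38.7 tcp [0.456  0.0484 0.0639] yaw -4.96 F [-6.49  1.43  0.4 ] w 0.346 J [ 25.  15. -36.  -5. -33.  64.]
units in target-yaw frame [0.83108665 0.03738838 0.15496939] spin -0.058120362540375226
units now [0.82 0.05 0.2 ]
[0.4766603  0.04587987]
[ 0.07   0.081 -0.994]
```

View pics/m31.png

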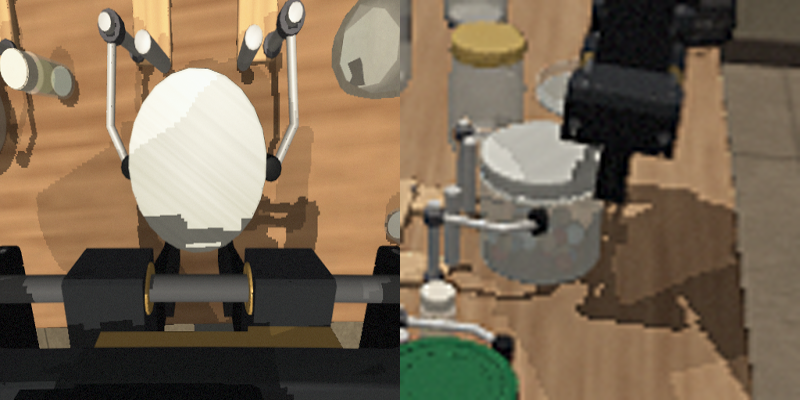

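Emit:
{"op": "servo_tool", "data": {
  "deltas": [
    {"slide":[0.25,-0.08,0],"spin":0},
    {"slide":[0.2,-0.06,0],"spin":0}
  ]
}}

```text
time_s: 39.0
tcp_pos: [0.4622, 0.0486, 0.063]
ee_rot: [[0.995, -0.085, 0.056], [-0.089, -0.993, 0.077], [0.049, -0.082, -0.995]]
wrist_force: [-5.2, -1.2, 0.5]
gripper_width: 0.347
```

Emit:
{"op": "servo_tool", "data": {
  "deltas": [
    {"slide":[0.2,-0.05,0],"spin":0}
  ]
}}

```text
time_s: 39.1
tcp_pos: [0.4656, 0.0485, 0.0628]
ee_rot: [[0.995, -0.086, 0.051], [-0.09, -0.993, 0.076], [0.044, -0.08, -0.996]]
wrist_force: [-4.4, -0.5, 0.2]
gripper_width: 0.341
```

Emit:
{"op": "servo_tool", "data": {
  "deltas": [
    {"slide":[0.15,-0.03,0],"spin":0}
  ]
}}

```text
time_s: 39.2
tcp_pos: [0.4697, 0.0486, 0.063]
ee_rot: [[0.995, -0.087, 0.051], [-0.09, -0.993, 0.076], [0.044, -0.08, -0.996]]
wrist_force: [-3.0, -0.4, -0.2]
gripper_width: 0.344
```

Emit:
{"op": "servo_tool", "data": {
  "deltas": [
    {"slide":[0.12,0,0],"spin":0}
  ]
}}

```text
time_s: 39.3
tcp_pos: [0.4734, 0.0483, 0.0633]
ee_rot: [[0.995, -0.087, 0.051], [-0.091, -0.993, 0.076], [0.045, -0.08, -0.996]]
wrist_force: [-2.0, -0.6, -1.2]
gripper_width: 0.344
```

```bash
python3 to.py S -52 0 0.06 -4.5;python3 -c "
from meas import *
print(sense()['ee_rot'].round(3)[:,2])
w=cap('wrist','w32');d=cap('side','d32')
b=cv2.imread('pics/d32.png')[140:240,250:350];a=cv2.imread('pics/w32.png')
f=lambda x:cv2.resize(x,(400,400),interpolation=cv2.INTER_CUBIC)
cv2.imwrite('pics/m32.png',np.hstack([f(a),f(b)]))"
```

```text
t 39.3 tcp [0.4734 0.0483 0.0633] yaw -5.2 F [-2.   -0.61 -1.19] w 0.344 J [ 23.  17. -33.  -5. -36.  65.]
units in target-yaw frame [0.13608742 0.08740616 0.13231809] spin -0.08739439411002081
units now [0.13 0.1  0.13]
[0.4766603  0.04587987]
[ 0.051  0.076 -0.996]
```

View pics/m32.png

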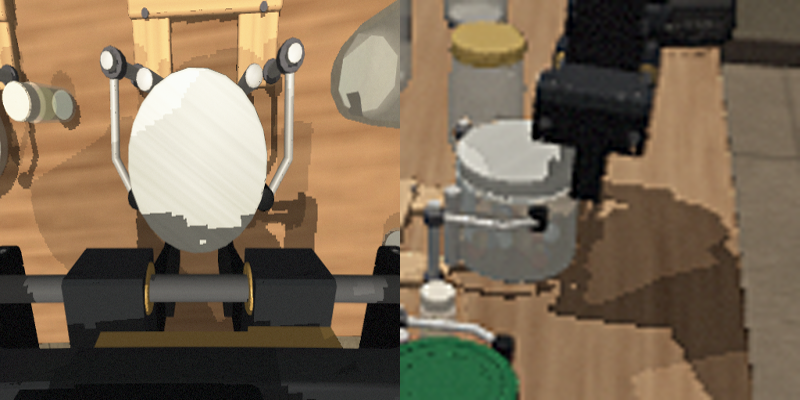

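Nearly home; press gently now.

Emit:
{"op": "servo_tool", "data": {
  "deltas": [
    {"slide":[0.1,0.02,0],"spin":0}
  ]
}}

```text
time_s: 39.5
tcp_pos: [0.4767, 0.0478, 0.0637]
ee_rot: [[0.995, -0.087, 0.053], [-0.091, -0.993, 0.076], [0.046, -0.081, -0.996]]
wrist_force: [-2.1, -0.6, 0.7]
gripper_width: 0.346
```

Emit:
{"op": "servo_tool", "data": {
  "deltas": [
    {"slide":[0.1,0.02,0],"spin":0}
  ]
}}

```text
time_s: 39.6
tcp_pos: [0.4797, 0.0472, 0.064]
ee_rot: [[0.995, -0.086, 0.054], [-0.09, -0.993, 0.077], [0.047, -0.081, -0.996]]
wrist_force: [-2.4, 0.4, -0.1]
gripper_width: 0.344
```

Emit:
{"op": "servo_tool", "data": {
  "deltas": [
    {"slide":[0.08,0,0],"spin":0}
  ]
}}

```text
time_s: 39.7
tcp_pos: [0.4803, 0.0468, 0.0636]
ee_rot: [[0.995, -0.087, 0.051], [-0.091, -0.993, 0.076], [0.044, -0.08, -0.996]]
wrist_force: [-6.8, 1.8, 0.1]
gripper_width: 0.344
```

Emit:
{"op": "servo_tool", "data": {
  "deltas": [
    {"slide":[0.08,0,0],"spin":0}
  ]
}}

```text
time_s: 39.8
tcp_pos: [0.4802, 0.0465, 0.0629]
ee_rot: [[0.995, -0.088, 0.046], [-0.091, -0.993, 0.076], [0.039, -0.08, -0.996]]
wrist_force: [-7.5, 3.2, 1.5]
gripper_width: 0.343
```

Emit:
{"op": "servo_tool", "data": {
  "deltas": [
    {"slide":[0.12,-0.03,-0.02],"spin":0}
  ]
}}

```text
time_s: 39.9
tcp_pos: [0.4802, 0.0468, 0.0627]
ee_rot: [[0.995, -0.089, 0.039], [-0.092, -0.993, 0.075], [0.032, -0.079, -0.996]]
wrist_force: [-8.3, 2.8, 2.9]
gripper_width: 0.345
```

Emit:
{"op": "servo_tool", "data": {
  "deltas": [
    {"slide":[0.12,-0.04,-0.02],"spin":0}
  ]
}}

```text
time_s: 40.0
tcp_pos: [0.4801, 0.047, 0.0626]
ee_rot: [[0.995, -0.09, 0.032], [-0.092, -0.993, 0.074], [0.025, -0.077, -0.997]]
wrist_force: [-6.9, 1.0, 3.1]
gripper_width: 0.341
```

```bash
python3 to.py S -52 0 0.06 -4.5;python3 -c "
from meas import *
w=cap('wrist','w33');d=cap('side','d33')
b=cv2.imread('pics/w33.png'); cv2.imwrite('pics/w33z.png',cv2.resize(b[0:260,80:440],None,fx=2.2,fy=2.2,interpolation=cv2.INTER_CUBIC))
m=lidmask(w,'tall',(140,10,380,230)); cs,_=cv2.findContours(m,0,1); q=max(cs,key=cv2.contourArea)[:,0].astype(float); q=q[q[:,1]<190]
X=np.array([onz(w,u,v,.087)[:2] for u,v in q])
s=least_squares(lambda t:np.hypot(*(X-t[:2]).T)-t[2],[.5,.05,.045]); print(s.x)
"
```

```text
t 40.0 tcp [0.4801 0.047  0.0626] yaw -5.27 F [-6.88  1.    3.11] w 0.341 J [ 23.  18. -31.  -5. -38.  66.]
units in target-yaw frame [-0.13552528  0.05511014  0.10307381] spin -0.09620737067308482
units now [-0.14  0.06  0.09]
[0.4766603  0.04587987]
[0.53234985 0.04148312 0.04338088]
```

View pics/w33z.png

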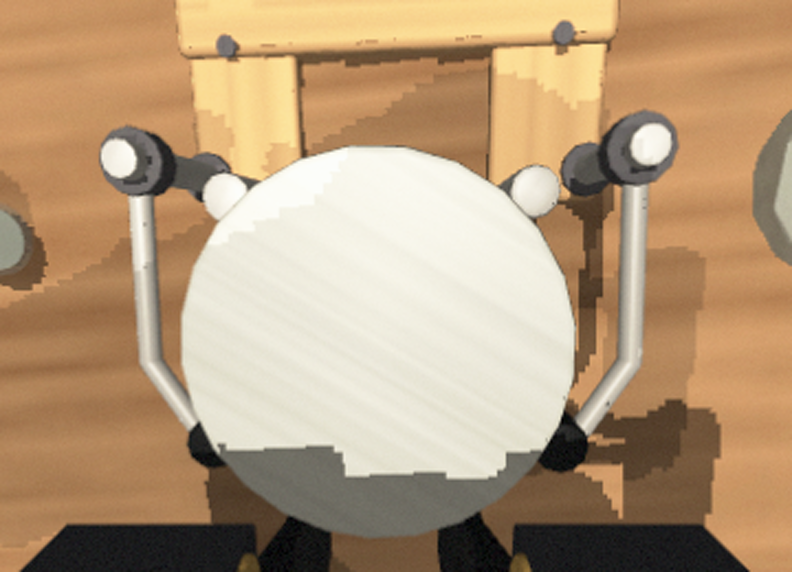

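```bash
python3 -c "
from meas import *
w=load('w33')
f=lambda x,y,z: onz(w,80+x/2.2-.27,y/2.2-.27,z)[:2]
A=f(223,194,.07);B=f(536,191,.07);C=np.array([.53235,.04148])
PL=f(119,158,.07);PR=f(653,145,.07)
print(A,B,np.hypot(*(A-B)),np.hypot(*(A-C)),np.hypot(*(B-C)))
for P,Q,d in [(A,B,.036),(PL,PR,.045)]:
    y=(P-Q)/np.hypot(*(P-Q)); ax=np.array([y[1],-y[0]]); s=(P+Q)/2-d*ax; e=C-s; print('seat',s,'yaw',np.degrees(np.arctan2(ax[1],ax[0])),'jar own',e@ax,e@y, np.hypot(*(P-Q)))
"
```

```text
[0.56904509 0.07535243] [0.56296142 0.00345637] 0.07215299721283845 0.04993867308331186 0.048814501398715536
seat [0.53013145 0.04243978] yaw -4.836708637006679 jar own 0.0022915778468536657 -0.0007693063823060588 0.07215299721283845
seat [0.52964741 0.04182818] yaw -4.313996982480835 jar own 0.002721126845763572 -0.00014389668488335545 0.12065418825512035
```

Emit:
{"op": "servo_tool", "data": {
  "deltas": [
    {"slide":[0.2,0,-0.07],"spin":0}
  ]
}}

```text
time_s: 40.2
tcp_pos: [0.4803, 0.0464, 0.0631]
ee_rot: [[0.996, -0.091, 0.022], [-0.092, -0.993, 0.074], [0.015, -0.075, -0.997]]
wrist_force: [-13.2, 10.0, 1.6]
gripper_width: 0.345
```

Emit:
{"op": "servo_tool", "data": {
  "deltas": [
    {"slide":[0.25,0,-0.07],"spin":0}
  ]
}}

```text
time_s: 40.3
tcp_pos: [0.4802, 0.0462, 0.0632]
ee_rot: [[0.996, -0.093, 0.009], [-0.093, -0.993, 0.074], [0.002, -0.075, -0.997]]
wrist_force: [-17.7, 13.0, 4.8]
gripper_width: 0.347
```

Emit:
{"op": "servo_tool", "data": {
  "deltas": [
    {"slide":[-0.1,-0.1,0],"spin":0},
    {"slide":[-0.3,0,0],"spin":0},
    {"slide":[-0.6,0,-0.3],"spin":0},
    {"slide":[-0.8,0,-0.8],"spin":0},
    {"slide":[-0.6,0,-1],"spin":0},
    {"slide":[0,0.8,-1],"spin":0},
    {"slide":[0,1,-0.5],"spin":0},
    {"slide":[0,1,0],"spin":0},
    {"slide":[0,1,0],"spin":0},
    {"slide":[0,1,0],"spin":0}
  ]
}}

```text
time_s: 41.3
tcp_pos: [0.4172, -0.071, 0.1529]
ee_rot: [[0.996, -0.079, 0.043], [-0.083, -0.994, 0.078], [0.037, -0.081, -0.996]]
wrist_force: [0.6, 0.1, -0.2]
gripper_width: 0.343
```

```bash
python3 to.py S -52 0 0.06 -4.5;python3 -c "
from meas import *
d=cap('side','d34');s=cap('scene','s34')
print(lid(s,'squat',(190,210,260,270),True),lid(d,'squat',(230,210,290,260),True))
print(lid(s,'tall',(240,150,315,210),True),lid(d,'tall',(255,160,305,200),True))
b=cv2.imread('pics/d34.png')[130:290,180:340];a=cv2.imread('pics/s34.png')[130:290,170:330]
f=lambda x:cv2.resize(x,(400,400),interpolation=cv2.INTER_CUBIC)
cv2.imwrite('pics/m34.png',np.hstack([f(a),f(b)]))"
```

```text
t 41.3 tcp [ 0.4172 -0.071   0.1529] yaw -4.74 F [ 0.55  0.12 -0.24] w 0.343 J [  9.   6. -31.  -5. -50.  79.]
units in target-yaw frame [ 2.00403588 -4.84932519  3.71408165] spin -0.030125940358558978
units now [ 1.85 -4.53  4.17]
[0.4766603  0.04587987]
squat 12 948 rms 0.0011974926108891649 [200. 232.] [237. 263.]
squat 11 785 rms 0.0011051524645897693 [243. 225.] [278. 251.]
[0.54866128 0.29344479] [0.55038718 0.29351866]
tall 12 654 rms 0.0010244859882458783 [263. 167.] [297. 191.]
tall 11 355 rms 0.0022287175136404777 [263. 170.] [291. 184.]
[0.53061873 0.04318766] [0.529217   0.04498578]
```

View pics/m34.png

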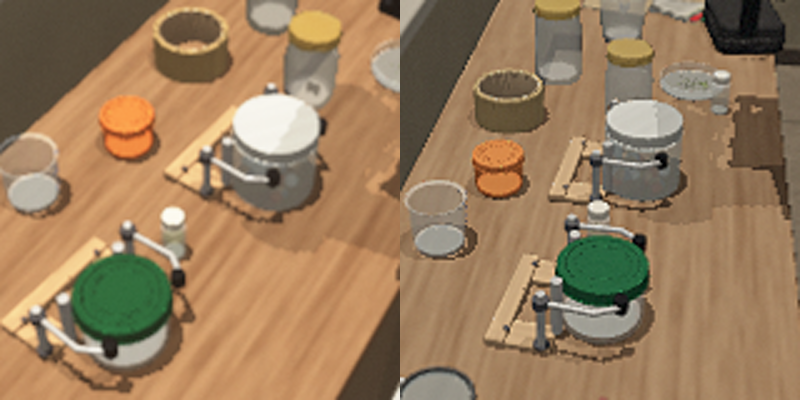

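View pics/s34.png

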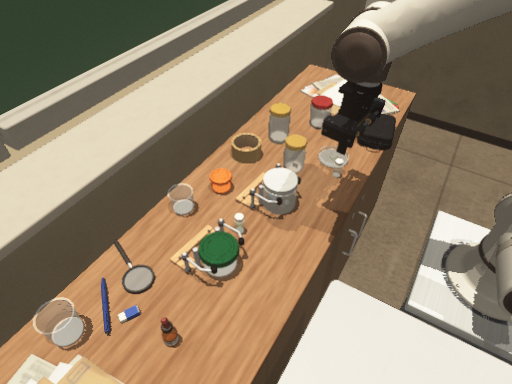

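```bash
python3 -c "
from h import *
print(r.finish_job())"
```

```text
the job is handed in; nothing more can be done
None
```

I swapped the two jars and handed the job in at about 41 s. The squat jar is now in the left stand and the tall jar in the right one.

**Pressing home:** The squat jar stopped against its posts at about 11–12 N. The tall jar first stopped at about 8 N. I then pressed it for two more steps; the wrist force's component along the push was 13 N, then 18 N (13 N sideways as well at the end). That is more than the 10 N asked for but below the 30 N limit.

**Last checks:**
- **Wrist camera:** Taken while each jar was pressed, these views put it centred between its two posts. The post distances were 49.3 and 49.2 mm for the squat jar, and 49.9 and 48.8 mm for the tall one. Geometry says 51 mm, so both read about 2 mm too close to the posts; I took this as calibration error.
- **Final scene and side pictures:** Both jars stand upright with the clip rollers closed in front of them. The vials, dropper bottle, dish and beaker look unmoved.

**What disagreed or went wrong:**
- **Squat jar position:** The fixed cameras put it about 4 mm to the left of where the tall jar had measured in the same stand. The squat jar read about 5 mm to the left in its first stand too, so I took this as lid-fit bias, not a bad fit.
- **Tall jar entry:** The first push stalled at about 17 N because the tool had tilted and was pressing down on the jar. I straightened the tilt by pulling the fingers against the stand's posts from behind. After that the jar went in at about 5–10 N.

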